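# Raise a bonded sett wall

## Task

Tip the tub's lid up by its lug until it leans on the far rim, then lift it off and lay it flat on the bench. Build on the started wall in running bond, every sett squarely bridging a joint of the course below and in line with the wall: complete the second course with two whole setts in the middle and the tub's two half setts closing its ends flush, then lay all the remaining whole setts as the third course. Leave the other things on the bench where they are.

Things in the scene. Friction and masses are not known exactly. Their poses are not given: they have to be found in the camera images.
- wall: The started wall, fixed: grey board 90 x 340 x 12, on it a base course of three setts, 96 long, 48 wide, 48 high, mortared end to end with 6 mm joints, between two flush concrete kerb strips 20 wide. Origin: centre of the board's underside; z up, y along the wall, x across. Base setts: y -150 to +150 mm, x -24 to +24, joints at y = -51 and +51; all tops at z = 60; kerbs out to x = -44 and +44.
- wall_top (a point): Centre of the base course's top face, 60 mm above the wall's origin, axes of the wall. In running bond with 6 mm joints, centres along y (mm): second course half sett -127.5, setts -51 and +51, half sett +127.5, all 24 mm above this point; third course setts at -102, 0, +102, 72 mm above this point.
- s1_c (a point): Loose clay sett (small paving brick), terracotta, 96 x 48 x 48 mm, 0.3 to 0.5 kg, lying on the bench at the start (3 to 5 of the five are there). Point at its centre; x axis along its 96 mm length; its other two axes are alike.
- s2_c (a point): Loose clay sett (small paving brick), terracotta, 96 x 48 x 48 mm, 0.3 to 0.5 kg, lying on the bench at the start (3 to 5 of the five are there). Point at its centre; x axis along its 96 mm length; its other two axes are alike.
- s3_c (a point): Loose clay sett (small paving brick), terracotta, 96 x 48 x 48 mm, 0.3 to 0.5 kg, lying on the bench at the start (3 to 5 of the five are there). Point at its centre; x axis along its 96 mm length; its other two axes are alike.
- s4_c (a point): Loose clay sett (small paving brick), terracotta, 96 x 48 x 48 mm, 0.3 to 0.5 kg, lying on the bench at the start (3 to 5 of the five are there). Point at its centre; x axis along its 96 mm length; its other two axes are alike.
- s5_c (a point): Loose clay sett (small paving brick), terracotta, 96 x 48 x 48 mm, 0.3 to 0.5 kg, lying on the bench at the start (3 to 5 of the five are there). Point at its centre; x axis along its 96 mm length; its other two axes are alike.
- h1_c (a point): Half sett, terracotta, 45 (x) x 48 (y) x 48 (z) mm, about 0.2 kg, standing in the lidded tub at the start. Point at its centre.
- h2_c (a point): Half sett, terracotta, 45 (x) x 48 (y) x 48 (z) mm, about 0.2 kg, standing in the lidded tub at the start. Point at its centre.
- tub: Black rectangular tub, fixed to the bench: outside 170 (x) x 120 (y) x 75 high, walls and floor 5 thick. Origin: centre of its underside, z up. The two half setts stand in it side by side along x, at about x = -38 and +38 mm on its middle line.
- lid_lug (a point): Middle of the white upright lug, 20 (x) x 14 (y) x 38 high, on the loose red lid (0.16 kg): 78 mm from the lid's centre towards -x, 24 above its plate's underside. Plate 184 (x) x 134 (y) x 5, resting on the rim; a pad below it, 150 x 100 x 5, sits inside the rim with 5 mm play. Axes of the lid: z up, seated as the tub's. On the bench the lid rests on its pad, plate underside at 5 mm.
- lid_far (a point): Middle of the lid's edge opposite the lug, at the plate's underside (92 mm from the plate's centre towards +x, 170 mm from the lug). Same axes as lid_lug. Seated, it is 75 mm above the tub's origin; the lid tips about the tub's rim here when the lug is raised.
- trowel: Bystander, not part of the job: brick trowel lying flat beside the right end of the wall. Origin at its underside.
- tape: Bystander, not part of the job: yellow tape measure, 65 x 36 x 60, standing behind the wall. Origin at its underside.
- level: Bystander, not part of the job: aluminium spirit level, 400 long, standing on edge behind the wall. Origin at its underside.
- mug: Bystander, not part of the job: blue mug, 95 high, behind the tub. Origin at its underside.
- mallet: Bystander, not part of the job: hammer lying on the right. Origin at its underside.
- can: Bystander, not part of the job: green tin, 85 high, 90 across, far left of the tub. Origin at its underside.
Not all that is in view belongs to the job. Leave any turquoise or white look-alike of the part that bears s1_c alone.

How it is judged (in metres and radians):
On the way, in this order (a step that is already met when the one before it is completed fails the run):
1. the lid is tipped up by its lug, its opposite edge still on the rim (angle between lid_far's own z axis and vertical above 0.2 rad and z of lid_far in the frame of tub below 0.09 m and x of lid_far in the frame of tub above 0.06 m), for 0.1 s.
2. the lid is off and lies flat on the bench (angle between lid_far's own z axis and vertical below 0.12 rad and height (world z) of lid_far below 0.02 m and horizontal distance between lid_far and tub above 0.1 m), for 0.2 s.
3. the second course is complete: half sett, two setts, half sett (((x of s1_c in the frame of wall between -0.012 and 0.012 m and y of s1_c in the frame of wall between -0.063 and -0.039 m and z of s1_c in the frame of wall between 0.077 and 0.091 m and angle between the x axis of s1_c and the y axis of wall, either way round below 0.15 rad) or (x of s2_c in the frame of wall between -0.012 and 0.012 m and y of s2_c in the frame of wall between -0.063 and -0.039 m and z of s2_c in the frame of wall between 0.077 and 0.091 m and angle between the x axis of s2_c and the y axis of wall, either way round below 0.15 rad) or (x of s3_c in the frame of wall between -0.012 and 0.012 m and y of s3_c in the frame of wall between -0.063 and -0.039 m and z of s3_c in the frame of wall between 0.077 and 0.091 m and angle between the x axis of s3_c and the y axis of wall, either way round below 0.15 rad) or (x of s4_c in the frame of wall between -0.012 and 0.012 m and y of s4_c in the frame of wall between -0.063 and -0.039 m and z of s4_c in the frame of wall between 0.077 and 0.091 m and angle between the x axis of s4_c and the y axis of wall, either way round below 0.15 rad) or (x of s5_c in the frame of wall between -0.012 and 0.012 m and y of s5_c in the frame of wall between -0.063 and -0.039 m and z of s5_c in the frame of wall between 0.077 and 0.091 m and angle between the x axis of s5_c and the y axis of wall, either way round below 0.15 rad)) and ((x of s1_c in the frame of wall between -0.012 and 0.012 m and y of s1_c in the frame of wall between 0.039 and 0.063 m and z of s1_c in the frame of wall between 0.077 and 0.091 m and angle between the x axis of s1_c and the y axis of wall, either way round below 0.15 rad) or (x of s2_c in the frame of wall between -0.012 and 0.012 m and y of s2_c in the frame of wall between 0.039 and 0.063 m and z of s2_c in the frame of wall between 0.077 and 0.091 m and angle between the x axis of s2_c and the y axis of wall, either way round below 0.15 rad) or (x of s3_c in the frame of wall between -0.012 and 0.012 m and y of s3_c in the frame of wall between 0.039 and 0.063 m and z of s3_c in the frame of wall between 0.077 and 0.091 m and angle between the x axis of s3_c and the y axis of wall, either way round below 0.15 rad) or (x of s4_c in the frame of wall between -0.012 and 0.012 m and y of s4_c in the frame of wall between 0.039 and 0.063 m and z of s4_c in the frame of wall between 0.077 and 0.091 m and angle between the x axis of s4_c and the y axis of wall, either way round below 0.15 rad) or (x of s5_c in the frame of wall between -0.012 and 0.012 m and y of s5_c in the frame of wall between 0.039 and 0.063 m and z of s5_c in the frame of wall between 0.077 and 0.091 m and angle between the x axis of s5_c and the y axis of wall, either way round below 0.15 rad)) and ((x of h1_c in the frame of wall between -0.012 and 0.012 m and y of h1_c in the frame of wall between -0.1395 and -0.1155 m and z of h1_c in the frame of wall between 0.077 and 0.091 m and (angle between the x axis of h1_c and the y axis of wall, either way round below 0.15 rad or angle between the y axis of h1_c and the y axis of wall, either way round below 0.15 rad or angle between the z axis of h1_c and the y axis of wall, either way round below 0.15 rad)) or (x of h2_c in the frame of wall between -0.012 and 0.012 m and y of h2_c in the frame of wall between -0.1395 and -0.1155 m and z of h2_c in the frame of wall between 0.077 and 0.091 m and (angle between the x axis of h2_c and the y axis of wall, either way round below 0.15 rad or angle between the y axis of h2_c and the y axis of wall, either way round below 0.15 rad or angle between the z axis of h2_c and the y axis of wall, either way round below 0.15 rad))) and ((x of h1_c in the frame of wall between -0.012 and 0.012 m and y of h1_c in the frame of wall between 0.1155 and 0.1395 m and z of h1_c in the frame of wall between 0.077 and 0.091 m and (angle between the x axis of h1_c and the y axis of wall, either way round below 0.15 rad or angle between the y axis of h1_c and the y axis of wall, either way round below 0.15 rad or angle between the z axis of h1_c and the y axis of wall, either way round below 0.15 rad)) or (x of h2_c in the frame of wall between -0.012 and 0.012 m and y of h2_c in the frame of wall between 0.1155 and 0.1395 m and z of h2_c in the frame of wall between 0.077 and 0.091 m and (angle between the x axis of h2_c and the y axis of wall, either way round below 0.15 rad or angle between the y axis of h2_c and the y axis of wall, either way round below 0.15 rad or angle between the z axis of h2_c and the y axis of wall, either way round below 0.15 rad)))), for 0.2 s.
At the end, for the whole second after the job is handed in: Second course complete (half sett at each end, two setts between), all other whole setts centred over joints in the third; each within 12 mm along and across, 7 mm in height, 0.15 rad of the wall. Lid flat (0.12 rad) on the bench, off the tub (all of step 2 and all of step 3 and ((x of s1_c in the frame of wall between -0.012 and 0.012 m and y of s1_c in the frame of wall between -0.063 and -0.039 m and z of s1_c in the frame of wall between 0.077 and 0.091 m and angle between the x axis of s1_c and the y axis of wall, either way round below 0.15 rad) or (x of s1_c in the frame of wall between -0.012 and 0.012 m and y of s1_c in the frame of wall between 0.039 and 0.063 m and z of s1_c in the frame of wall between 0.077 and 0.091 m and angle between the x axis of s1_c and the y axis of wall, either way round below 0.15 rad) or (x of s1_c in the frame of wall between -0.012 and 0.012 m and y of s1_c in the frame of wall between -0.114 and -0.09 m and z of s1_c in the frame of wall between 0.125 and 0.139 m and angle between the x axis of s1_c and the y axis of wall, either way round below 0.15 rad) or (x of s1_c in the frame of wall between -0.012 and 0.012 m and y of s1_c in the frame of wall between -0.012 and 0.012 m and z of s1_c in the frame of wall between 0.125 and 0.139 m and angle between the x axis of s1_c and the y axis of wall, either way round below 0.15 rad) or (x of s1_c in the frame of wall between -0.012 and 0.012 m and y of s1_c in the frame of wall between 0.09 and 0.114 m and z of s1_c in the frame of wall between 0.125 and 0.139 m and angle between the x axis of s1_c and the y axis of wall, either way round below 0.15 rad)) and ((x of s2_c in the frame of wall between -0.012 and 0.012 m and y of s2_c in the frame of wall between -0.063 and -0.039 m and z of s2_c in the frame of wall between 0.077 and 0.091 m and angle between the x axis of s2_c and the y axis of wall, either way round below 0.15 rad) or (x of s2_c in the frame of wall between -0.012 and 0.012 m and y of s2_c in the frame of wall between 0.039 and 0.063 m and z of s2_c in the frame of wall between 0.077 and 0.091 m and angle between the x axis of s2_c and the y axis of wall, either way round below 0.15 rad) or (x of s2_c in the frame of wall between -0.012 and 0.012 m and y of s2_c in the frame of wall between -0.114 and -0.09 m and z of s2_c in the frame of wall between 0.125 and 0.139 m and angle between the x axis of s2_c and the y axis of wall, either way round below 0.15 rad) or (x of s2_c in the frame of wall between -0.012 and 0.012 m and y of s2_c in the frame of wall between -0.012 and 0.012 m and z of s2_c in the frame of wall between 0.125 and 0.139 m and angle between the x axis of s2_c and the y axis of wall, either way round below 0.15 rad) or (x of s2_c in the frame of wall between -0.012 and 0.012 m and y of s2_c in the frame of wall between 0.09 and 0.114 m and z of s2_c in the frame of wall between 0.125 and 0.139 m and angle between the x axis of s2_c and the y axis of wall, either way round below 0.15 rad)) and ((x of s3_c in the frame of wall between -0.012 and 0.012 m and y of s3_c in the frame of wall between -0.063 and -0.039 m and z of s3_c in the frame of wall between 0.077 and 0.091 m and angle between the x axis of s3_c and the y axis of wall, either way round below 0.15 rad) or (x of s3_c in the frame of wall between -0.012 and 0.012 m and y of s3_c in the frame of wall between 0.039 and 0.063 m and z of s3_c in the frame of wall between 0.077 and 0.091 m and angle between the x axis of s3_c and the y axis of wall, either way round below 0.15 rad) or (x of s3_c in the frame of wall between -0.012 and 0.012 m and y of s3_c in the frame of wall between -0.114 and -0.09 m and z of s3_c in the frame of wall between 0.125 and 0.139 m and angle between the x axis of s3_c and the y axis of wall, either way round below 0.15 rad) or (x of s3_c in the frame of wall between -0.012 and 0.012 m and y of s3_c in the frame of wall between -0.012 and 0.012 m and z of s3_c in the frame of wall between 0.125 and 0.139 m and angle between the x axis of s3_c and the y axis of wall, either way round below 0.15 rad) or (x of s3_c in the frame of wall between -0.012 and 0.012 m and y of s3_c in the frame of wall between 0.09 and 0.114 m and z of s3_c in the frame of wall between 0.125 and 0.139 m and angle between the x axis of s3_c and the y axis of wall, either way round below 0.15 rad)) and ((x of s4_c in the frame of wall between -0.012 and 0.012 m and y of s4_c in the frame of wall between -0.063 and -0.039 m and z of s4_c in the frame of wall between 0.077 and 0.091 m and angle between the x axis of s4_c and the y axis of wall, either way round below 0.15 rad) or (x of s4_c in the frame of wall between -0.012 and 0.012 m and y of s4_c in the frame of wall between 0.039 and 0.063 m and z of s4_c in the frame of wall between 0.077 and 0.091 m and angle between the x axis of s4_c and the y axis of wall, either way round below 0.15 rad) or (x of s4_c in the frame of wall between -0.012 and 0.012 m and y of s4_c in the frame of wall between -0.114 and -0.09 m and z of s4_c in the frame of wall between 0.125 and 0.139 m and angle between the x axis of s4_c and the y axis of wall, either way round below 0.15 rad) or (x of s4_c in the frame of wall between -0.012 and 0.012 m and y of s4_c in the frame of wall between -0.012 and 0.012 m and z of s4_c in the frame of wall between 0.125 and 0.139 m and angle between the x axis of s4_c and the y axis of wall, either way round below 0.15 rad) or (x of s4_c in the frame of wall between -0.012 and 0.012 m and y of s4_c in the frame of wall between 0.09 and 0.114 m and z of s4_c in the frame of wall between 0.125 and 0.139 m and angle between the x axis of s4_c and the y axis of wall, either way round below 0.15 rad)) and ((x of s5_c in the frame of wall between -0.012 and 0.012 m and y of s5_c in the frame of wall between -0.063 and -0.039 m and z of s5_c in the frame of wall between 0.077 and 0.091 m and angle between the x axis of s5_c and the y axis of wall, either way round below 0.15 rad) or (x of s5_c in the frame of wall between -0.012 and 0.012 m and y of s5_c in the frame of wall between 0.039 and 0.063 m and z of s5_c in the frame of wall between 0.077 and 0.091 m and angle between the x axis of s5_c and the y axis of wall, either way round below 0.15 rad) or (x of s5_c in the frame of wall between -0.012 and 0.012 m and y of s5_c in the frame of wall between -0.114 and -0.09 m and z of s5_c in the frame of wall between 0.125 and 0.139 m and angle between the x axis of s5_c and the y axis of wall, either way round below 0.15 rad) or (x of s5_c in the frame of wall between -0.012 and 0.012 m and y of s5_c in the frame of wall between -0.012 and 0.012 m and z of s5_c in the frame of wall between 0.125 and 0.139 m and angle between the x axis of s5_c and the y axis of wall, either way round below 0.15 rad) or (x of s5_c in the frame of wall between -0.012 and 0.012 m and y of s5_c in the frame of wall between 0.09 and 0.114 m and z of s5_c in the frame of wall between 0.125 and 0.139 m and angle between the x axis of s5_c and the y axis of wall, either way round below 0.15 rad))); the robot touches nothing.
It fails at once if a bystander is pushed more than 6 cm away (distance of any of trowel, tape, level, mug, mallet, can from where it was at the start of the episode above 0.06 m).
Of s1, s2, s3, s4, s5 only 3 to 5 are there at a start; the rules pass over those that are not, and their reading is None.
At some moment in a run one of s1, s2 may be knocked a few centimetres aside while the robot is not near it.
Once in a run the grip may slacken for a moment while it holds something.
It also fails if it takes over 210 s, if anything falls off the work surface, if the arm or the gripper's body presses on something with over 40 N, if the wrist force passes 120 N, or if a joint passes its speed limit or range.

## Robot

A 6-joint arm with a two-finger parallel gripper is mounted at the origin on the work surface. World frame = base frame: x ahead of the robot, y to its left, z up, the work surface at z = 0. Lengths are in mm, angles in rad, forces in N, time in s.
With the tool pointing down it reaches from about 275 to 825 mm from the base axis. Payload 5.2 kg.
Tool frame: the origin (TCP) lies on the centre line of the jaws, within the pads' length; the fingertips stand 22 mm ahead of it and the grasp point (between the pads) lies 3 mm ahead of it; z points along the fingers, y is the line along which they close (so a half turn about z gives the same grasp; the last joint's range is limited). The gripper opens to 93 mm and grips with 3 to 60 N. Pads are 15 mm wide; open, the fingers measure 128 mm over their backs; the gripper's body (75 mm by 188 mm) begins 65 mm behind the grasp point.
Start: joints at [-1.4, 0.259, 1.535, -0, 1.348, -0.203], TCP at [200.856, -512.017, 240.653] pointing down, gripper open.
Joint ranges: [-3.14, 3.14], [-0.91, 2.08], [0.19, 2.58], [-1.22, 4.36], [0.22, 2.71], [-3.12, 3.12]. Speed limits (rad/s): [2.57, 2.57, 3.14, 3.14, 3.14, 3.14].

## Interface

Orientations are given as a rotation vector (axis times angle).
In Python, from plant import bot, eyes, order gives the robot as it stands.
- The arm moves only by the tool arm_command, never from a script. Its argument "commands" is text: rows parted by semicolons, each of 7 numbers parted by spaces: the shift along the tool's x, y, z as a fraction of full scale, then the turn, a rotation vector about the tool's x, y, z as a fraction of full scale, then the closure in counts, from 0 (fully open) to 255 (shut). In form: dx dy dz ax ay az gripper; .... A call has 1 to 5 rows; each row shifts and turns the commanded pose from where the row before left it, along the tool's axes as they then stand; what a row does not reach is not made up. Full scale, the value 1, is 3 cm for a shift and 6 degrees for a turn. A row lasts 1/12 s, in which the tool goes at most 41.7 mm and 7.16 degrees, less where a joint would pass 70% of its speed; a pose out of reach is approached as far as the arm can. A call with a number of a shift or a turn outside -1 to 1 is refused whole. A call with a gripper value outside its range is refused whole. The fingers move at their own pace and stop on an object; the grip force is fixed at half the most. Time passes only in rows, so rows that do not move let the fingers close. It gives the time, the measured TCP pose, the force, the opening and the grip force at its end, in the units of the state.
- bot.get_state(): the state, without advancing time (a new reading comes with each control period).
- eyes.capture(name): name is "scene" or "top" or "wrist"; returns the picture (400x640x3 uint8, red, green, blue); there is no depth.
- eyes.camera_params(name): a dict with "fx", "fy", "cx", "cy" (pixels), "k1" (the pictures are not rectified: a ray, as slopes to the right and down, at radius r is drawn at 1 + k1 r^2 times it, then the intrinsics apply), "extrinsics" (4x4, takes a point from camera to world coordinates); the wrist camera has in their place "mount" (4x4, takes a point from camera to tool coordinates, whose origin is the TCP and whose axes are the flange's). Camera axes: x right, y down, z forward; pixel columns grow to the right and rows downward; lengths in mm; the calibration is good to about 2 mm. A picture is of the moment at which its call begins: read the wrist's pose just before it. camera_params takes no time and is no camera call.
- order.hand_in(): hands the job in; it is judged then, once.
Trained networks look in the newest picture that a camera, given by its name, has taken for a name from the list of things; names that differ only in an ending like _2 or _b are one class to them, and where a whole thing is asked for, a point or a joint stands for the part that bears it (a point fixed in the world has none). Each returns a list of dicts, best first, with "conf" (0 to 1); they miss things now and then, are a little off and sometimes report something else, mostly with a low value. They report only what shows in the picture. A call takes as long as a camera call. They do not tell look-alikes from the thing itself.
- eyes.recognise(label, camera): "rect" ([left, top, width, height] in pixels, round what is visible of it).
- eyes.regions_of(label, camera): "mask" (400x640 bool, what is visible of it) and "rect" ([left, top, width, height] in pixels, round what is visible of it).
- eyes.pinpoint(label, camera): "xy" ([column, row] in pixels: a listed point, or the origin of a listed thing).
The state is a dict: "time": time; "qpos": joint angles; "dq": joint speeds; "effort": joint torques, N m; "ee_pos": TCP position; "tool_rot": TCP orientation; "wrist_force": force on the tool from outside, world axes, zero at the start; "torque": the same for the moment, N m; "grip_width": finger opening in mm; "finger_force": force on a finger pad.
Only numpy, scipy, OpenCV 4.12 (cv2) and the standard library are available. Lean on these libraries where they do the work, as an engineer would, in place of code of your own. Each camera call takes 0.05 s, during which the arm holds its last target. There are 200 camera calls.

## Working session

There is one attempt and no reset: what is moved stays moved. The work goes in short steps, Python scripts to look and compute and a tool call to move; the robot and the scene stay as the last step left them, time stands still between calls to the robot, and variables do not carry over. Pictures are saved under pics/ and viewed, at most 14 in all, crops included, and the job is handed in when it is done.

Besides the shell and the picture viewer there is one more tool, called after ">>>" as name(argument=value, ...), one argument or row to a line, values as JSON. arm_command: Moves the arm, as the interface text tells. Shift numbers are shares of 3 cm and turn numbers shares of 6 degrees, none past 1 either way. Its arguments: {"type":"object","properties":{"commands":{"type":"string"}},"required":["commands"]}

```bash
ls; mkdir -p pics; python3 - <<'E'
from plant import bot,eyes,order
import cv2,numpy as np
np.set_printoptions(precision=4,suppress=True)
s=bot.get_state();print(s)
for n in("scene","top","wrist"):
    im=eyes.capture(n);cv2.imwrite(f"pics/{n}0.png",im[:,:,::-1]);print(n,eyes.camera_params(n))
E
```

```text
pics
{'time': 0.0, 'qpos': array([-1.3998,  0.2593,  1.5361,  0.    ,  1.348 , -0.2028]), 'dq': array([ 0.0006,  0.0003, -0.    , -0.002 ,  0.0017, -0.0007]), 'effort': array([  0.0003, -43.7301, -28.4   ,   0.0721,   0.0415,  -0.0001]), 'ee_pos': array([ 200.7494, -511.5022,  239.84  ]), 'tool_rot': array([-3.0851, -0.5834, -0.0001]), 'wrist_force': array([ 0.3662,  0.5789, -0.6187]), 'torque': array([-0.0028,  0.0083,  0.0297]), 'finger_force': 0.0, 'grip_width': 92.86932309166212}
scene {'fx': 439.4292726955292, 'fy': 439.4292726955292, 'cx': 317.2147724191188, 'cy': 198.08828993242233, 'k1': -0.12261011450799741, 'extrinsics': array([[   0.0289,    0.6734,   -0.7387, 1500.3386],
       [   0.9994,   -0.0063,    0.0334,  -95.9663],
       [   0.0179,   -0.7393,   -0.6732,  964.9169],
       [   0.    ,    0.    ,    0.    ,    1.    ]])}
top {'fx': 448.3181953132656, 'fy': 448.3181953132656, 'cx': 321.38356935792336, 'cy': 201.48181918076062, 'k1': -0.02936227299645966, 'extrinsics': array([[   0.007 ,   -0.9973,    0.073 ,  395.3463],
       [  -0.9998,   -0.0056,    0.0196,  -50.329 ],
       [  -0.0192,   -0.0731,   -0.9971, 1703.3937],
       [   0.    ,    0.    ,    0.    ,    1.    ]])}
wrist {'fx': 343.72003564518093, 'fy': 343.72003564518093, 'cx': 317.79871031517354, 'cy': 197.4470925558997, 'k1': -0.05950241198343642, 'mount': array([[  -0.0001,   -0.9535,   -0.3013,   84.4085],
       [   1.    ,    0.0001,   -0.0007,   -0.1135],
       [   0.0007,   -0.3013,    0.9535, -144.2919],
       [   0.    ,    0.    ,    0.    ,    1.    ]])}
```

View pics/top0.png

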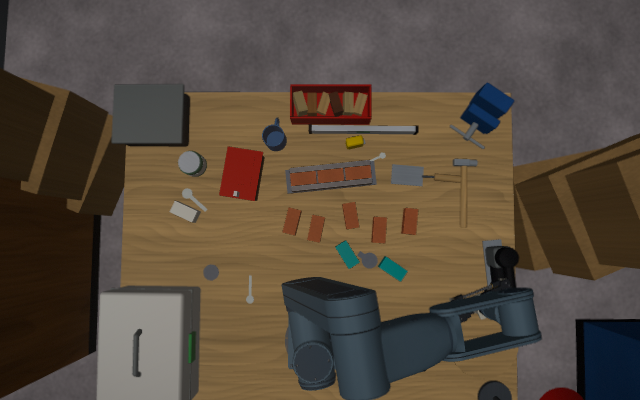

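View pics/scene0.png

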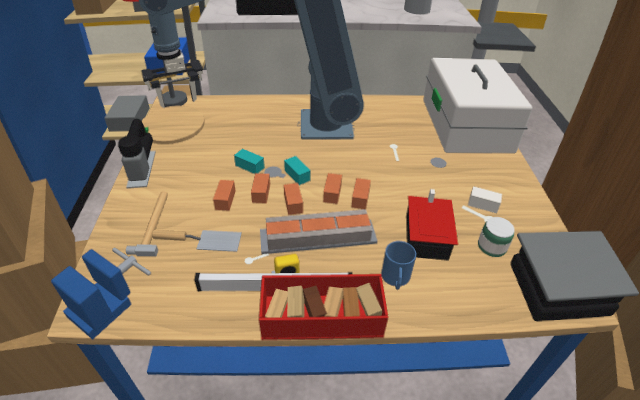

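```bash
cat > h.py <<'E'
from plant import bot,eyes,order
import cv2,numpy as np
from scipy.spatial.transform import Rotation as R
from scipy.optimize import least_squares
np.set_printoptions(precision=3,suppress=True)
def cam(n):
    p=eyes.camera_params(n)
    if 'mount' in p:
        s=bot.get_state();T=np.eye(4);T[:3,:3]=R.from_rotvec(s['tool_rot']).as_matrix();T[:3,3]=s['ee_pos']
        E=T@p['mount']
    else: E=p['extrinsics']
    return p,E
def ray(c,px):
    p,E=c
    K=np.array([[p['fx'],0,p['cx']],[0,p['fy'],p['cy']],[0,0,1]])
    d=cv2.undistortPoints(np.array([[px]],float),K,np.array([p['k1'],0,0,0,0.])).ravel()
    return E[:3,3],E[:3,:3]@np.array([d[0],d[1],1.])
def plane(c,px,z):
    o,d=ray(c,px);return o+d*(z-o[2])/d[2]
def tri(rs):
    A=np.zeros((3,3));b=np.zeros(3)
    for o,d in rs:
        d=d/np.linalg.norm(d);P=np.eye(3)-np.outer(d,d);A+=P;b+=P@o
    X=np.linalg.solve(A,b);return X
def proj(c,X):
    p,E=c;X=np.atleast_2d(X);q=(X-E[:3,3])@E[:3,:3];q=q[:,:2]/q[:,2:]
    q=q*(1+p['k1']*(q**2).sum(1,keepdims=True));return q*p['fx']+[p['cx'],p['cy']]
def shot(n,name):
    c=cam(n);im=eyes.capture(n)
    cv2.imwrite(f'pics/{name}.png',im[:,:,::-1]);return c,im
E
python3 - <<'E'
from h import *
for n in('top','scene'):
  c=cam(n);eyes.capture(n)
  for l in('s1_c','h1_c','wall','wall_top','tub','lid_lug','lid_far'):
    r=eyes.pinpoint(l,n);print(n,l,[(np.round(d['xy'],1),round(d['conf'],2)) for d in r][:8])
E
```

```text
top s1_c [(array([181.1, 209.4]), 0.96), (array([292.9, 219.2]), 0.91), (array([393.2, 269.3]), 0.77), (array([346.7, 257.5]), 0.55)]
top h1_c [(array([409.8, 223.7]), 0.51)]
top wall [(array([328.6, 178.9]), 0.78)]
top wall_top [(array([331.9, 174.4]), 0.67)]
top tub [(array([242.9, 173.6]), 0.52), (array([349.3, 144.6]), 0.47), (array([329.4, 173.6]), 0.27)]
top lid_lug [(array([235. , 191.8]), 0.93)]
top lid_far [(array([246.1, 148.4]), 0.68)]
scene s1_c [(array([251.3, 164.2]), 0.97), (array([482.7, 197.5]), 0.93), (array([298.1, 167.7]), 0.89), (array([358.1, 195.6]), 0.64), (array([332.6, 187.3]), 0.26)]
scene h1_c []
scene wall [(array([319.6, 236.2]), 0.87), (array([329.9, 188.8]), 0.67), (array([152.9, 226. ]), 0.42)]
scene wall_top [(array([317.9, 224.4]), 0.56)]
scene tub [(array([426.9, 235. ]), 0.58)]
scene lid_lug [(array([433.3, 195.7]), 0.58)]
scene lid_far []
```

```bash
python3 - <<'E'
from h import *
c=cam('top');im=cv2.imread('pics/top0.png');hsv=cv2.cvtColor(im,cv2.COLOR_BGR2HSV)
m=((hsv[...,0]<14)|(hsv[...,0]>174))&(hsv[...,1]>110)&(hsv[...,2]>70)
m=m.astype(np.uint8);n,l,st,ce=cv2.connectedComponentsWithStats(m)
for i in range(1,n):
  if st[i][4]<120: continue
  r=cv2.minAreaRect(np.argwhere(l==i)[:,::-1].astype(np.float32))
  P=[plane(c,q,48 )[:2].round() for q in cv2.boxPoints(r)]
  print(np.round(r[0]),np.round(r[1]),round(r[2]),'world',plane(c,r[0],48)[:2].round(),st[i][4])
for nm,px,z in(('lug',(235,192),105),('lidfar',(246,148),75),('mug',(275,137),50),('can',(191,163),85),('spoon',(187,194),0),('white',(184,212),20),('disc',(211,272),0),('spoon2',(250,297),0),('spoon2t',(250,277),0),('robotedge',(290,285),0)):
  print(nm,plane(c,px,z).round())
s=bot.get_state();print(R.from_rotvec(s['tool_rot']).as_matrix())
E
```

```text
[330. 102.] [36. 81.] 90 world [893. -49.] 811
[240. 173.] [36. 50.] 9 world [622. 285.] 1798
[358. 172.] [13. 26.] 84 world [ 626. -152.] 335
[330. 175.] [13. 26.] 84 world [615. -50.] 335
[303. 178.] [13. 26.] 84 world [604.  52.] 335
[350. 215.] [26. 13.] 81 world [ 467. -124.] 347
[291. 221.] [13. 26.] 14 world [444.  93.] 332
[409. 221.] [15. 26.] 6 world [ 447. -343.] 381
[316. 228.] [13. 26.] 11 world [418.   3.] 335
[379. 229.] [14. 26.] 4 world [ 414. -229.] 363
[552. 394.] [11. 26.] 90 world [-172. -854.] 226
lug [545. 292. 105.]
lidfar [711. 261.  75.]
mug [758. 158.  50.]
can [653. 462.  85.]
spoon [546. 501.   0.]
white [476. 504.  20.]
disc [249. 400.   0.]
spoon2 [157. 250.   0.]
spoon2t [232. 251.   0.]
robotedge [204.  99.   0.]
[[ 0.931  0.365  0.   ]
 [ 0.365 -0.931 -0.   ]
 [-0.     0.    -1.   ]]
```

>>> arm_command(
  commands="0 0 -0.4 0 0 0.9 0;0 0 -0.4 0 0 0.9 0;0 0 -0.4 0 0 0.9 0;0 0 -0.4 0 0 0.87 0",
)

```text
time: 1.28
ee_pos: [200.9, -511.9, 289.1]
tool_rot: [-3.141, 0.007, 0.0]
wrist_force: [0.2, -0.5, 0.3]
grip_width: 92.9
finger_force: 0.0
```

>>> arm_command(
  commands="0.64 -0.98 -0.1 0 0 0 0;0.64 -0.98 -0.1 0 0 0 0;0.64 -0.98 -0.1 0 0 0 0;0.64 -0.98 -0.1 0 0 0 0;0.64 -0.98 -0.1 0 0 0 0",
)

```text
time: 1.7
ee_pos: [297.4, -363.6, 303.8]
tool_rot: [3.141, -0.001, 0.0]
wrist_force: [0.2, -0.0, 1.9]
grip_width: 93.3
finger_force: 0.0
```

>>> arm_command(
  commands="0.64 -0.98 -0.1 0 0 0 0;0.64 -0.98 -0.1 0 0 0 0;0.64 -0.98 -0.1 0 0 0 0;0.64 -0.98 -0.1 0 0 0 0;0.64 -0.98 -0.1 0 0 0 0",
)

```text
time: 2.12
ee_pos: [393.5, -216.4, 319.0]
tool_rot: [3.141, -0.0, 0.001]
wrist_force: [0.5, -0.8, -0.0]
grip_width: 92.6
finger_force: 0.0
```

>>> arm_command(
  commands="0.64 -0.98 -0.1 0 0 0 0;0.64 -0.98 -0.1 0 0 0 0;0.64 -0.98 -0.1 0 0 0 0;0.64 -0.98 -0.1 0 0 0 0;0 0 0 0 0 0 0",
)

```text
time: 2.53
ee_pos: [472.1, -95.6, 331.4]
tool_rot: [-3.139, -0.009, -0.004]
wrist_force: [-1.4, -0.3, -0.1]
grip_width: 92.5
finger_force: 0.0
```

```bash
python3 - <<'E'
from h import *
import pickle
c,im=shot('wrist','w1');pickle.dump(c[1],open('w1.pkl','wb'));print(c[1][:3,3])
E
```

```text
[556.088 -95.316 475.882]
```

View pics/w1.png

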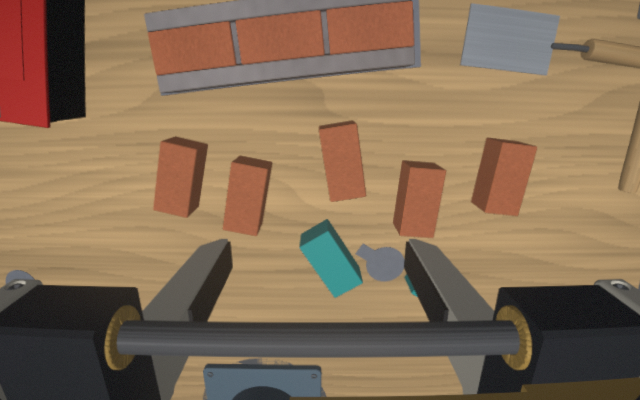

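>>> arm_command(
  commands="0.22 -1 0 0 0 0 0;0.22 -1 0 0 0 0 0;0.22 -1 0 0 0 0 0;0.22 -1 0 0 0 0 0;0.22 -1 0 0 0 0 0",
)

```text
time: 3.0
ee_pos: [502.5, 49.5, 330.6]
tool_rot: [3.141, -0.003, -0.0]
wrist_force: [0.5, -0.7, -0.1]
grip_width: 92.8
finger_force: 0.0
```

>>> arm_command(
  commands="0.22 -1 0 0 0 0 0;0.22 -1 0 0 0 0 0;0.22 -1 0 0 0 0 0;0.22 -1 0 0 0 0 0;0 0 0 0 0 0 0",
)

```text
time: 3.42
ee_pos: [529.5, 172.6, 330.1]
tool_rot: [-3.14, -0.004, 0.001]
wrist_force: [-0.8, -0.6, -0.5]
grip_width: 93.0
finger_force: 0.0
```

```bash
cat >> h.py <<'E'
def tmask(im):  # im RGB
    hsv=cv2.cvtColor(im,cv2.COLOR_RGB2HSV)
    m=((hsv[...,0]<13)|(hsv[...,0]>174))&(hsv[...,1]>95)&(hsv[...,2]>40)
    return cv2.morphologyEx(m.astype(np.uint8),cv2.MORPH_OPEN,np.ones((3,3)))
def box(x,y,z,yaw,d):
    s=np.array([[i,j,k] for i in(-1,1) for j in(-1,1) for k in(-1,1)])*np.array(d)/2
    return s@R.from_euler('z',yaw,degrees=True).as_matrix().T+[x,y,z]
def iou(c,X,comp):
    q=proj(c,X);a=np.zeros((400,640),np.uint8)
    cv2.fillConvexPoly(a,cv2.convexHull((q*16).round().astype(np.int32)),1,shift=4)
    return (a&comp).sum()/max(1,(a|comp).sum())
def comp_at(m,px):
    n,l=cv2.connectedComponents(m);px=np.round(px).astype(int)
    w=l[max(0,px[1]-3):px[1]+4,max(0,px[0]-3):px[0]+4];w=w[w>0]
    return (l==np.bincount(w).argmax()).astype(np.uint8) if len(w) else None
from scipy.optimize import minimize
def fit(views,d,x0,free):  # views [(cam,mask)], x0 [x,y,z,yaw]
    x0=np.array(x0,float);cs=[(c,comp_at(m,proj(c,x0[:3])[0])) for c,m in views]
    cs=[q for q in cs if q[1] is not None]
    def f(p):
        v=x0.copy();v[free]=p;return -np.mean([iou(c,box(*v,d),k) for c,k in cs])
    p=x0[free]
    for st in (8,3):
        S=np.vstack([p]+[p+st*np.eye(len(p))[i] for i in range(len(p))])
        r=minimize(f,p,method='Nelder-Mead',options=dict(initial_simplex=S,xatol=.05,fatol=1e-5));p=r.x
    v=x0.copy();v[free]=p;return v,-r.fun,len(cs)
E
python3 - <<'E'
from h import *
import pickle
c,im=shot('wrist','w2');pickle.dump(c[1],open('w2.pkl','wb'))
p=c[0];E1=pickle.load(open('w1.pkl','rb'))
m1=tmask(cv2.imread('pics/w1.png')[:,:,::-1].copy());m2=tmask(im)
v1=((p,E1),m1);v2=(c,m2)
for x,y,a in((444,93,75),(418,3,78),(467,-124,98),(414,-229,85),(447,-343,85)):
  print('1view',fit([v1],(96,48,48),[x,y,24,a],[0,1,3]))
  if y>-200: print('2view',fit([v1,v2],(96,48,48),[x,y,24,a],[0,1,2,3]))
for x,y in((604,52),(615,-50),(626,-152)):
  print('wall1',fit([v1],(96,48,0),[x,y,60,96],[0,1,3]))
  if y>-200: print('wall2',fit([v1,v2],(96,48,0),[x,y,60,96],[0,1,2,3]))
for n in('top','scene','wrist'):pass
for l in('lid_lug','lid_far','tub'):
  print(l,[(np.round(d['xy'],1),round(d['conf'],2)) for d in eyes.pinpoint(l,'wrist')])
E
```

```text
1view (array([443.432,  92.45 ,  24.   , -14.89 ]), np.float64(0.9119737561509021), 1)
2view (array([443.625,  92.662,  20.683, 167.201]), np.float64(0.9234266101035391), 2)
1view (array([416.922,   1.808,  24.   , -12.836]), np.float64(0.9154974489795918), 1)
2view (array([416.168,   1.976,  19.745, -11.742]), np.float64(0.7883530299407218), 2)
1view (array([ 465.489, -127.096,   24.   ,  189.631]), np.float64(0.9316546762589928), 1)
2view (array([ 465.274, -127.434,   20.75 ,  190.199]), np.float64(0.9342197008371533), 2)
1view (array([ 413.327, -232.243,   24.   ,  177.708]), np.float64(0.9201864258665889), 1)
1view (array([ 446.463, -346.909,   24.   ,  172.418]), np.float64(0.9206914082358922), 1)
wall1 (array([602.597,  50.007,  60.   ,  95.7  ]), np.float64(0.9564533053515215), 1)
wall2 (array([603.065,  51.15 ,  55.861,  96.249]), np.float64(0.9523809419695728), 2)
wall1 (array([614.126, -51.688,  60.   ,  96.364]), np.float64(0.9546925566343042), 1)
wall2 (array([613.946, -51.754,  56.596,  96.027]), np.float64(0.9656659595438049), 2)
wall1 (array([ 624.587, -151.976,   60.   ,   96.699]), np.float64(0.9546568627450981), 1)
wall2 (array([ 625.167, -153.477,   57.113,   96.298]), np.float64(0.9687422808130941), 2)
lid_lug [(array([214.1, 158.5]), 0.8)]
lid_far []
tub []
```

View pics/w2.png

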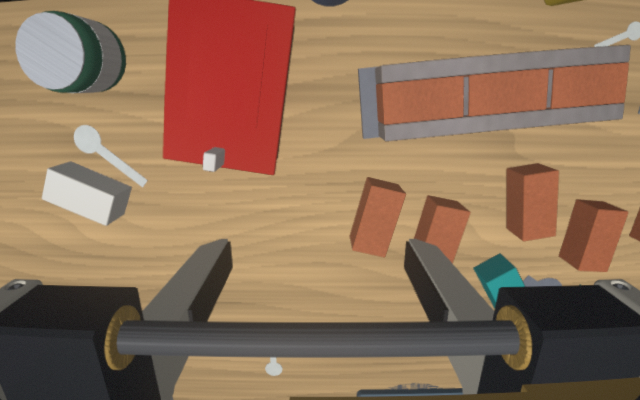

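```bash
python3 - <<'E'
from h import *
import pickle
p=eyes.camera_params('wrist');E2=pickle.load(open('w2.pkl','rb'));c=(p,E2)
im=cv2.imread('pics/w2.png')[:,:,::-1].copy();h=cv2.cvtColor(im,cv2.COLOR_RGB2HSV)
m=(((h[...,0]<6)|(h[...,0]>174))&(h[...,1]>180)).astype(np.uint8)
n,l,st,ce=cv2.connectedComponentsWithStats(m);i=1+st[1:,4].argmax();k=(l==i).astype(np.uint8)
k=cv2.morphologyEx(k,cv2.MORPH_CLOSE,np.ones((15,15)))
ct=max(cv2.findContours(k,0,2)[0],key=cv2.contourArea)
a=cv2.approxPolyDP(ct,6,True)[:,0];print(a)
for q in a: print(q,plane(c,q,80)[:2])
for q in([163,158],[275,174]):print(plane(c,q,80))
print('lug mid z99',plane(c,(214.1,158.5),99))
ct,im=shot('top','t1');d=eyes.pinpoint('lid_lug','top');print(d and [(x['xy'],plane(ct,x['xy'],99),tri([ray(ct,x['xy']),ray(c,(214.1,158.5))])) for x in d])
h=cv2.cvtColor(im,cv2.COLOR_RGB2HSV)
m=(((h[...,0]<6)|(h[...,0]>174))&(h[...,1]>150)).astype(np.uint8);k=comp_at(m,(245,165))
r=cv2.minAreaRect(np.argwhere(k)[:,::-1].astype(np.float32));print(r);P=np.array([plane(ct,q,80)[:2] for q in cv2.boxPoints(r)]);print(P,P.mean(0))
E
```

```text
[[169   0]
 [165 156]
 [201 162]
 [205 149]
 [224 147]
 [224 166]
 [272 173]
 [292   0]]
[169   0] [705.661 329.93 ]
[165 156] [539.528 353.038]
[201 162] [532.275 310.703]
[205 149] [547.633 304.52 ]
[224 147] [549.916 282.047]
[224 166] [527.471 283.758]
[272 173] [519.102 227.414]
[292   0] [703.678 200.662]
[537.153 355.756  80.   ]
[517.899 223.91   80.   ]
lug mid z99 [540.159 288.887  99.   ]
[]Traceback (most recent call last):
  File "<stdin>", line 16, in <module>
cv2.error: OpenCV(4.12.0) /io/opencv/modules/imgproc/src/convhull.cpp:143: error: (-215:Assertion failed) total >= 0 && (depth == CV_32F || depth == CV_32S) in function 'convexHull'
```

>>> arm_command(
  commands="0 0 0 0 0 0.7 0;0 0 0 0 0 0.69 0;-0.04 -0.95 0.9 0 0 0 0;-0.04 -0.95 0.9 0 0 0 0;-0.04 -0.95 0.9 0 0 0 0",
)

```text
time: 4.13
ee_pos: [538.8, 253.8, 249.7]
tool_rot: [-3.132, 0.234, -0.004]
wrist_force: [0.8, -0.4, 0.6]
grip_width: 93.0
finger_force: 0.0
```

>>> arm_command(
  commands="-0.04 -0.95 0.9 0 0 0 0;0 0 0.5 0 0 0 80;0 0 0 0 0 0 80;0 0 0 0 0 0 80",
)

```text
time: 4.47
ee_pos: [540.7, 281.9, 207.2]
tool_rot: [3.132, -0.23, -0.003]
wrist_force: [0.9, -0.3, 0.5]
grip_width: 77.6
finger_force: 0.0
```

```bash
cat >> h.py <<'E'
def to(x,y,z,phi=None):  # remaining shift (units) in tool axes to reach TCP target, yaw phi deg
    s=bot.get_state();M=R.from_rotvec(s['tool_rot']).as_matrix()
    f=np.degrees(np.arctan2(M[1,0],M[0,0]));p=s['ee_pos']
    g=np.radians(f if phi is None else phi)
    A=np.array([[np.cos(g),np.sin(g),0],[np.sin(g),-np.cos(g),0],[0,0,-1]])
    d=A.T@(np.array([x,y,z])-p)/30
    print('t',round(s['time'],2),'pos',p,'yaw',round(f,2),'tilt',np.degrees(np.arccos(-M[2,2])).round(2),'turn az',None if phi is None else round((f-phi)/6,3),'then shift',d,'grip',round(s['grip_width'],1))
E
python3 - <<'E'
from h import *
to(541.2,288.1,106,-8.3)
c,im=shot('wrist','w3')
print([(d['xy'],d['conf'],plane(c,d['xy'],99)) for d in eyes.pinpoint('lid_lug','wrist')])
E
```

```text
t 4.47 pos [540.679 281.904 207.164] yaw -8.38 tilt 0.12 turn az -0.014 then shift [-0.013 -0.207  3.372] grip 77.6
[([308.1, 204.7], 0.8, array([540.225, 289.666,  99.   ])), ([504.7, 242.1], 0.42, array([484.507, 135.262,  99.   ]))]
```

View pics/w3.png

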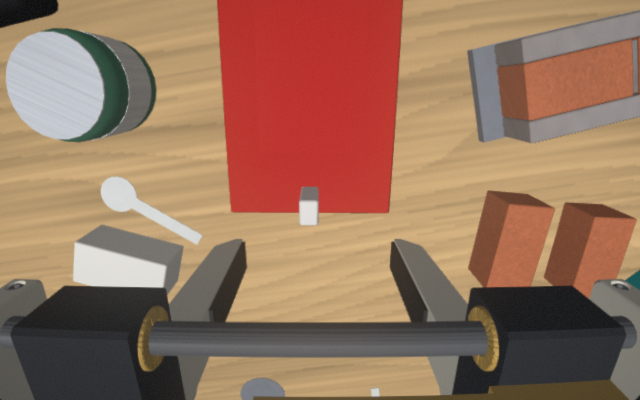

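>>> arm_command(
  commands="0 -0.24 0.85 0 0 0 120;0 0 0.85 0 0 0 150;0 0 0.85 0 0 0 150;0 0 0.6 0 0 0 150;0 0 0.22 0 0 0 255",
)

```text
time: 4.98
ee_pos: [541.7, 288.8, 105.6]
tool_rot: [3.132, -0.231, -0.002]
wrist_force: [-0.7, 0.1, 0.1]
grip_width: 36.3
finger_force: 0.0
```

>>> arm_command(
  commands="0 0 0 0 0 0 255;0 0 0 0 0 0 255;0 0 0 0 0 0 255;0 0 0 0 0 0 255;0 0 0 0 0 0 255",
)

```text
time: 5.4
ee_pos: [543.4, 290.2, 108.8]
tool_rot: [-3.132, 0.229, -0.006]
wrist_force: [-0.1, -2.1, 7.4]
grip_width: 13.7
finger_force: 30.0
```

>>> arm_command(
  commands="0.06 0 -0.3 0 -0.5 0 255;0.06 0 -0.3 0 -0.5 0 255;0.06 0 -0.3 0 -0.5 0 255;0.06 0 -0.3 0 -0.5 0 255;0.06 0 -0.3 0 -0.5 0 255",
)

```text
time: 5.82
ee_pos: [555.5, 288.4, 151.5]
tool_rot: [-3.087, 0.224, 0.409]
wrist_force: [-0.0, 0.4, -1.6]
grip_width: 13.9
finger_force: 30.0
```

>>> arm_command(
  commands="0.06 0 -0.3 0 -0.5 0 255;0 0 0 0 0 0 255;0 0 0 0 0 0 255;0 0 0 0 0 0 255",
)

```text
time: 6.15
ee_pos: [558.9, 287.7, 157.9]
tool_rot: [-3.073, 0.224, 0.486]
wrist_force: [-0.0, 0.2, -2.7]
grip_width: 13.9
finger_force: 30.0
```

```bash
python3 - <<'E'
from h import *
to(541,288,106)
c,im=shot('wrist','w4');c,j=shot('scene','s4')
a=cv2.imread('pics/w4.png');b=cv2.resize(cv2.imread('pics/s4.png')[150:300,330:530],(533,400))
cv2.imwrite('pics/v4.png',cv2.resize(np.hstack([a,b]),(800,273)))
E
```

```text
t 6.15 pos [558.862 287.711 157.926] yaw -8.34 tilt 17.98 turn az None then shift [-0.59   0.077  1.731] grip 13.9
```

View pics/v4.png

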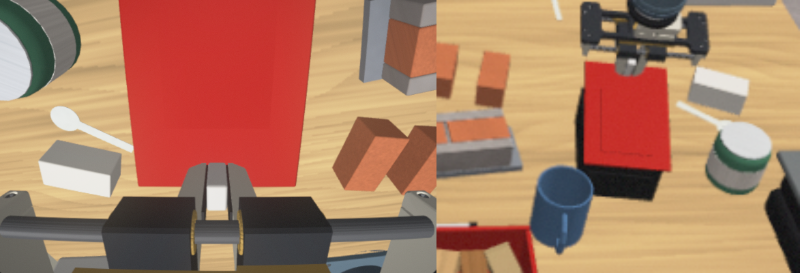

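>>> arm_command(
  commands="-0.31 0 -0.95 0 0 0 255;-0.31 0 -0.95 0 0 0 255;-0.31 0 -0.95 0 0 0 255;0 0 0 0 0.75 0 255;0 0 0 0 0.75 0 255",
)

```text
time: 6.67
ee_pos: [560.6, 287.8, 250.3]
tool_rot: [-3.112, 0.227, 0.233]
wrist_force: [0.7, -0.3, -3.0]
grip_width: 13.9
finger_force: 30.0
```

>>> arm_command(
  commands="0 0 0 0 0.75 0 255;0 0 0 0 0.75 0 255;-0.6 0.03 0 0 0 0 255;-0.9 0.05 0 0 0 0 255;-0.9 0.05 0 0 0 0 255",
)

```text
time: 7.08
ee_pos: [485.3, 294.3, 248.3]
tool_rot: [-3.133, 0.228, -0.0]
wrist_force: [0.1, 1.1, -0.7]
grip_width: 13.6
finger_force: 30.0
```

>>> arm_command(
  commands="-0.9 0.05 0 0 0 0 255;-0.9 0.05 0 0 0 0 255;-0.9 0.05 0 0 0 0 255;-0.9 0.05 0 0 0 0 255;-0.9 0.05 0 0 0 0 255",
)

```text
time: 7.5
ee_pos: [350.3, 306.2, 248.3]
tool_rot: [-3.133, 0.227, -0.0]
wrist_force: [-0.1, 0.7, -2.0]
grip_width: 13.8
finger_force: 30.0
```

```bash
python3 - <<'E'
from h import *
to(325,310,38,-8.3)
c,im=shot('wrist','w5');c,j=shot('scene','s5')
a=cv2.imread('pics/w5.png');b=cv2.resize(cv2.imread('pics/s5.png')[100:250,330:530],(533,400))
cv2.imwrite('pics/v5.png',cv2.resize(np.hstack([a,b]),(800,273)))
E
```

```text
t 7.5 pos [350.292 306.248 248.274] yaw -8.3 tilt 0.02 turn az 0.0 then shift [-0.852 -0.002  7.009] grip 13.8
```

View pics/v5.png

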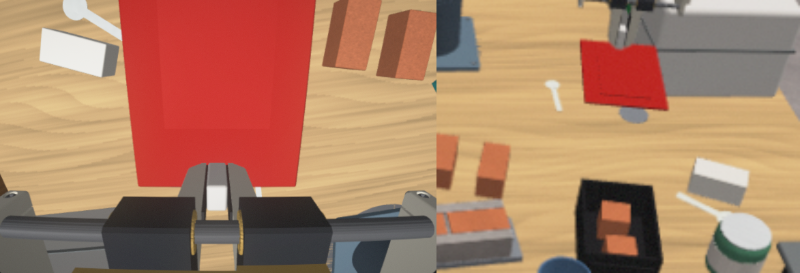

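>>> arm_command(
  commands="-0.43 0 0.7 0 0 0 255;-0.42 0 1 0 0 0 255;0 0 1 0 0 0 255;0 0 1 0 0 0 255;0 0 1 0 0 0 255",
)

```text
time: 8.02
ee_pos: [327.4, 310.2, 106.6]
tool_rot: [-3.132, 0.227, -0.003]
wrist_force: [1.3, 0.4, -1.7]
grip_width: 14.1
finger_force: 30.0
```

>>> arm_command(
  commands="0 0 0.8 0 0 0 255;0 0 0.6 0 0 0 255;0 0 0.4 0 0 0 255;0 0 0.2 0 0 0 255;0 0 0.15 0 0 0 255",
)

```text
time: 8.43
ee_pos: [327.4, 310.0, 42.3]
tool_rot: [3.133, -0.228, -0.001]
wrist_force: [-0.6, -0.2, -1.2]
grip_width: 13.9
finger_force: 30.0
```

>>> arm_command(
  commands="0 0 0.1 0 0 0 255;0 0 0 0 0 0 255",
)

```text
time: 8.6
ee_pos: [327.8, 310.2, 40.0]
tool_rot: [-3.133, 0.228, -0.001]
wrist_force: [0.5, 0.1, -0.8]
grip_width: 13.8
finger_force: 30.0
```

>>> arm_command(
  commands="0 0 0.08 0 0 0 255;0 0 0 0 0 0 255;0 0 0 0 0 0 0;0 0 0 0 0 0 0;0 0 0 0 0 0 0",
)

```text
time: 9.02
ee_pos: [328.1, 310.4, 38.0]
tool_rot: [-3.132, 0.228, -0.002]
wrist_force: [-0.1, 0.8, -0.3]
grip_width: 29.2
finger_force: 0.0
```

>>> arm_command(
  commands="0 0 0 0 0 0 0;0 0 0 0 0 0 0;0 0 -0.8 0 0 0 0;0 0 -1 0 0 0 0;0 0 -1 0 0 0 0",
)

```text
time: 9.43
ee_pos: [326.8, 309.6, 121.8]
tool_rot: [3.132, -0.228, -0.004]
wrist_force: [0.1, 0.2, -0.4]
grip_width: 62.6
finger_force: 0.0
```

>>> arm_command(
  commands="0 0 -1 0 0 0 0;0 0 -1 0 0 0 0;0 0 -1 0 0 0 0;0 0 -1 0 0 0 0;0 0 -1 0 0 0 0",
)

```text
time: 9.85
ee_pos: [327.2, 309.9, 273.1]
tool_rot: [-3.133, 0.228, -0.0]
wrist_force: [-0.1, 0.5, 0.4]
grip_width: 92.1
finger_force: 0.0
```

```bash
python3 - <<'E'
from h import *
to(443.5,92.5,150,0)
c,im=shot('wrist','w6');ct,t=shot('top','t6');cs,j=shot('scene','s6')
b=cv2.resize(cv2.imread('pics/s6.png')[100:250,330:530],(533,400))
cv2.imwrite('pics/v6.png',cv2.resize(np.hstack([cv2.imread('pics/w6.png'),b]),(800,273)))
# refit setts with the top+wrist
E
```

```text
t 9.85 pos [327.249 309.874 273.058] yaw -8.34 tilt 0.01 turn az -1.39 then shift [3.875 7.246 4.102] grip 92.1
```

View pics/v6.png

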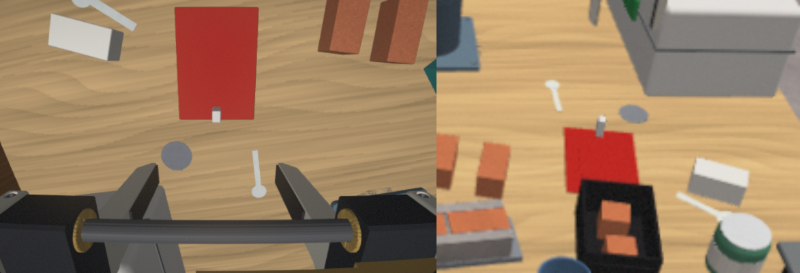

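>>> arm_command(
  commands="0 0 0 0 0 0.95 0;0.787 0.87 0.35 0 0 0 0;0.787 0.87 0.35 0 0 0 0;0.787 0.87 0.35 0 0 0 0;0.787 0.87 0.35 0 0 0 0",
)

```text
time: 10.42
ee_pos: [393.2, 184.6, 227.5]
tool_rot: [3.118, -0.382, -0.004]
wrist_force: [1.8, 0.6, -0.4]
grip_width: 92.7
finger_force: 0.0
```

>>> arm_command(
  commands="0.787 0.87 0.35 0 0 0 70;0.787 0.87 0.35 0 0 0 70;0.787 0.87 0.35 0 0 0 70;0 0 0 0 0 0 70;0 0 0 0 0 0 70",
)

```text
time: 10.83
ee_pos: [442.8, 91.3, 195.8]
tool_rot: [3.117, -0.39, -0.007]
wrist_force: [0.1, -0.1, -0.1]
grip_width: 68.8
finger_force: 0.0
```

```bash
cat >> h.py <<'E'
def near(x,y,a,n='wrist',tag='x',z=24,d=(96,48,48)):
    c,im=shot(n,tag);v=(c,tmask(im));r,q,k=fit([v],d,[x,y,z,a],[0,1,3]);r[3]=(r[3]+90)%180-90
    print(n,'fit',r,'iou',round(q,3));return r
E
python3 - <<'E'
from h import *
r=near(443.5,92.5,-14,tag='w7')
to(r[0],r[1],33,r[3])
E
```

```text
wrist fit [443.477  92.87   24.    -14.334] iou 0.948
t 10.88 pos [442.567  92.441 196.489] yaw -14.17 tilt 0.22 turn az 0.027 then shift [ 0.026 -0.021  5.45 ] grip 68.0
```

>>> arm_command(
  commands="0.03 -0.02 0.95 0 0 0.03 70;0 0 1 0 0 0 70;0 0 1 0 0 0 70;0 0 1 0 0 0 70;0 0 0.8 0 0 0 70",
)

```text
time: 11.3
ee_pos: [442.8, 94.8, 53.8]
tool_rot: [-3.118, 0.385, 0.002]
wrist_force: [-0.5, -1.0, 0.2]
grip_width: 66.8
finger_force: 0.0
```

>>> arm_command(
  commands="0 0 0.5 0 0 0 70;0 0 0.2 0 0 0 255;0 0 0 0 0 0 255;0 0 0 0 0 0 255;0 0 0 0 0 0 255",
)

```text
time: 11.72
ee_pos: [445.1, 93.6, 35.4]
tool_rot: [-3.118, 0.387, -0.002]
wrist_force: [-0.2, -0.3, -4.0]
grip_width: 47.8
finger_force: 29.9
```

>>> arm_command(
  commands="0 0 0 0 0 0 255;0 0 -0.6 0 0 0 255;0 0 -0.9 0 0 0 255;0 0 -1 0 0 0 255;0 0 -1 0 0 0 255",
)

```text
time: 12.13
ee_pos: [443.9, 93.2, 140.9]
tool_rot: [-3.117, 0.389, 0.001]
wrist_force: [1.1, 0.3, -3.8]
grip_width: 47.7
finger_force: 29.9
```

```bash
python3 - <<'E'
from h import *
to(608.5,-0.8,150,96.2)
E
```

```text
t 12.13 pos [443.925  93.165 140.888] yaw -14.23 tilt 0.05 turn az -18.405 then shift [-3.706  5.115 -0.304] grip 47.7
```

>>> arm_command(
  commands="0 0 -0.3 0 0 -0.9 255;0 0 0 0 0 -1 255;0 0 0 0 0 -1 255;0 0 0 0 0 -1 255;0 0 0 0 0 -1 255",
)

```text
time: 12.55
ee_pos: [444.4, 93.2, 149.2]
tool_rot: [3.113, 0.423, 0.002]
wrist_force: [-0.1, -0.3, -4.6]
grip_width: 48.1
finger_force: 29.9
```

>>> arm_command(
  commands="0 0 0 0 0 -1 255;0 0 0 0 0 -1 255;0 0 0 0 0 -1 255;0 0 0 0 0 -1 255;0 0 0 0 0 -1 255",
)

```text
time: 12.97
ee_pos: [444.4, 93.1, 149.0]
tool_rot: [2.897, 1.214, 0.001]
wrist_force: [0.7, 0.3, -4.1]
grip_width: 48.0
finger_force: 29.9
```

>>> arm_command(
  commands="0 0 0 0 0 -1 255;0 0 0 0 0 -1 255;0 0 0 0 0 -1 255;0 0 0 0 0 -1 255;0 0 0 0 0 -1 255",
)

```text
time: 13.38
ee_pos: [444.4, 93.1, 148.9]
tool_rot: [2.485, 1.922, 0.001]
wrist_force: [-1.3, -0.1, -4.6]
grip_width: 47.8
finger_force: 29.9
```

>>> arm_command(
  commands="0 0 0 0 0 -1 255;0 0 0 0 0 -1 255;0 0 0 0 0 -1 255;0 0 0 0 0 -0.5 255;-0.3 0.4 0 0 0 0 255",
)

```text
time: 13.8
ee_pos: [455.1, 86.4, 148.6]
tool_rot: [-2.093, -2.34, 0.002]
wrist_force: [-0.8, 0.8, -5.4]
grip_width: 47.8
finger_force: 29.9
```

>>> arm_command(
  commands="-0.62 0.85 0 0 0 0 255;-0.62 0.85 0 0 0 0 255;-0.62 0.85 0 0 0 0 255;-0.62 0.85 0 0 0 0 255;-0.62 0.85 0 0 0 0 255",
)

```text
time: 14.22
ee_pos: [596.1, 5.2, 148.7]
tool_rot: [2.1, 2.335, 0.001]
wrist_force: [0.3, 0.3, -4.7]
grip_width: 48.4
finger_force: 3.0
```

```bash
python3 - <<'E'
from h import *
c,im=shot('wrist','w8');cs,j=shot('scene','s8')
to(608.5,-0.8,95,96.2)
b=cv2.resize(cv2.imread('pics/s8.png')[130:280,230:430],(533,400))
cv2.imwrite('pics/v8.png',cv2.resize(np.hstack([cv2.imread('pics/w8.png'),b]),(800,273)))
E
```

```text
t 14.32 pos [599.33    2.909 148.642] yaw 95.93 tilt 0.31 turn az -0.045 then shift [-0.156  0.291  1.788] grip 48.2
```

View pics/v8.png

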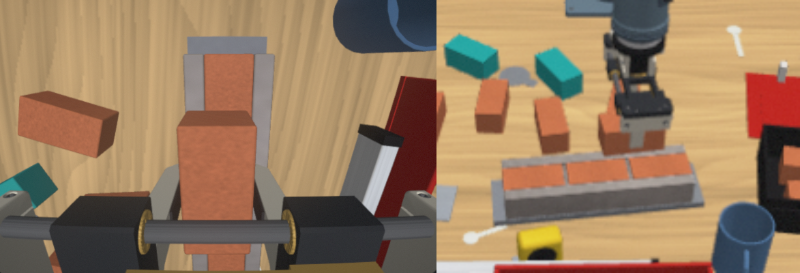

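>>> arm_command(
  commands="0 0 0 0 0 0 255;0 0 0 0 0 0 255",
)

```text
time: 14.48
ee_pos: [593.7, 6.6, 148.0]
tool_rot: [-2.099, -2.335, 0.001]
wrist_force: [-1.4, 0.4, -5.2]
grip_width: 48.2
finger_force: 29.6
```

```bash
python3 - <<'E'
from h import *
c,im=shot('wrist','w9');s=bot.get_state();print(s['finger_force'],s['ee_pos'])
p=s['ee_pos'];
for dz in(-9,-20,-30):print(dz,proj(c,box(p[0],p[1],p[2]+dz,96,(96,48,48))).round().tolist())
cv2.imwrite('pics/v9.png',im[60:400,200:460,::-1])
to(608.5,-0.8,95,96.2)
E
```

```text
29.648166596889496 [593.403   6.989 148.201]
-9 [[357.0, 317.0], [367.0, 378.0], [278.0, 316.0], [267.0, 378.0], [364.0, 162.0], [379.0, 186.0], [272.0, 162.0], [256.0, 186.0]]
-20 [[355.0, 306.0], [364.0, 361.0], [280.0, 306.0], [270.0, 361.0], [361.0, 158.0], [375.0, 179.0], [274.0, 158.0], [261.0, 179.0]]
-30 [[353.0, 297.0], [362.0, 348.0], [282.0, 297.0], [273.0, 347.0], [359.0, 154.0], [371.0, 174.0], [277.0, 154.0], [264.0, 174.0]]
t 14.53 pos [593.403   6.989 148.201] yaw 96.14 tilt 0.09 turn az -0.01 then shift [-0.312  0.472  1.773] grip 48.0
```

View pics/v9.png

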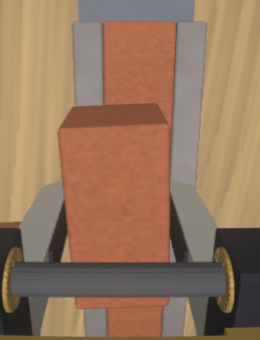

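```bash
cat >> h.py <<'E'
def pose_fit(c,obs,ids,x0,d=(96,48,48)):
    # corners ids index of box() ordering in sett frame; params dx,dy,dz (world centre), yaw,pitch(about sett y),roll deg
    s=np.array([[i,j,k] for i in(-1,1) for j in(-1,1) for k in(-1,1)])*np.array(d)/2
    def X(p): return s@R.from_euler('ZYX',p[3:],degrees=True).as_matrix().T+p[:3]
    f=lambda p:(proj(c,X(p)[ids])-obs).ravel()
    r=least_squares(f,x0);return r.x,np.abs(r.fun).max()
E
python3 - <<'E'
from h import *
c=cam('wrist');p=bot.get_state()['ee_pos']
# box order: 0:(---)1:(--+)2:(-+-)3:(-++)4:(+--)5:(+-+)6:(++-)7:(+++); local x=tool x, yaw 96; right=5
obs=np.array([[261,187],[368,185],[275,166],[358,164],[276,367],[367,366]],float)
r,e=pose_fit(c,obs,[7,5,6,4,3,1],[*(p-[0,0,25]),96,0,0]);print(r,e)
g=np.radians(96.1);d=(r[:3]-p);print('in tool x',d[0]*np.cos(g)+d[1]*np.sin(g),'tool y',d[0]*np.sin(g)-d[1]*np.cos(g),'dz',d[2])
E
```

```text
[594.283   2.643 125.715  98.076   1.867  -0.864] 1.4420522339108857
in tool x -4.415226972064758 tool y 0.4129986219128348 dz -22.485800968535017
```

```bash
python3 -c "
from h import *
to(608,3.6,108,96.2)"
```

```text
t 14.53 pos [593.403   6.989 148.201] yaw 96.14 tilt 0.09 turn az -0.01 then shift [-0.165  0.472  1.34 ] grip 48.0
```

>>> arm_command(
  commands="-0.16 0.47 0 0 0 0 255;0 0 0.6 0 0 0 255;0 0 0.5 0 0 0 255;0 0 0.2 0 0 0 255;0 0 0 0 0 0 255",
)

```text
time: 14.95
ee_pos: [606.8, 4.3, 108.0]
tool_rot: [-2.096, -2.336, 0.003]
wrist_force: [0.2, -0.6, -4.4]
grip_width: 48.5
finger_force: 29.6
```

>>> arm_command(
  commands="0 0 0.08 0 0 0 255;0 0 0 0 0 0 255",
)

```text
time: 15.12
ee_pos: [609.0, 3.7, 107.8]
tool_rot: [2.098, 2.338, 0.001]
wrist_force: [-0.0, -0.1, -3.7]
grip_width: 48.2
finger_force: 29.6
```

>>> arm_command(
  commands="0 0 0.08 0 0 0 255;0 0 0 0 0 0 255",
)

```text
time: 15.28
ee_pos: [609.1, 3.5, 105.2]
tool_rot: [2.098, 2.337, 0.001]
wrist_force: [-0.0, -0.1, -4.8]
grip_width: 48.3
finger_force: 29.6
```

>>> arm_command(
  commands="0 0 0.05 0 0 0 255;0 0 0 0 0 0 255",
)

```text
time: 15.45
ee_pos: [608.9, 3.4, 103.3]
tool_rot: [2.098, 2.338, 0.0]
wrist_force: [-1.2, 0.3, -5.9]
grip_width: 48.2
finger_force: 29.6
```

>>> arm_command(
  commands="0 0 0.05 0 0 0 255;0 0 0 0 0 0 255",
)

```text
time: 15.62
ee_pos: [609.1, 3.3, 102.1]
tool_rot: [2.098, 2.337, 0.0]
wrist_force: [-0.8, -0.2, -0.8]
grip_width: 48.1
finger_force: 29.7
```

>>> arm_command(
  commands="0 0 0.05 0 0 0 255;0 0 0 0 0 0 255",
)

```text
time: 15.78
ee_pos: [609.1, 3.1, 101.8]
tool_rot: [2.097, 2.337, 0.0]
wrist_force: [-2.9, -0.6, 6.2]
grip_width: 48.4
finger_force: 29.8
```

>>> arm_command(
  commands="0 0 0.05 0 0 0 255;0 0 0 0 0 0 255",
)

```text
time: 15.95
ee_pos: [609.2, 3.1, 101.7]
tool_rot: [2.096, 2.337, 0.001]
wrist_force: [-6.0, -1.4, 14.6]
grip_width: 48.4
finger_force: 29.9
```

>>> arm_command(
  commands="0 0 -0.05 0 0 0 40;0 0 0 0 0 0 40;0 0 0 0 0 0 40;0 0 0 0 0 0 40;0 0 -0.8 0 0 0 40",
)

```text
time: 16.37
ee_pos: [605.8, 3.9, 119.7]
tool_rot: [-2.094, -2.332, 0.007]
wrist_force: [-0.3, 0.4, 0.3]
grip_width: 75.8
finger_force: 0.0
```

>>> arm_command(
  commands="0 0 -1 0 0 0 70;0 0 -1 0 0 0 70;0 0 -1 0 0 0 70;0 0 -1 0 0 0 70;0 0 0 0 0 0 70",
)

```text
time: 16.78
ee_pos: [611.9, 3.1, 251.0]
tool_rot: [2.092, 2.331, 0.009]
wrist_force: [1.0, 0.6, 0.8]
grip_width: 67.5
finger_force: 0.0
```

```bash
python3 - <<'E'
from h import *
c,im=shot('wrist','w10')
cv2.imwrite('pics/v10.png',im[:,:,::-1])
to(417,1.9,200,167.5)
E
```

```text
t 16.83 pos [610.881   3.215 247.955] yaw 96.18 tilt 0.43 turn az -11.886 then shift [ 6.3   -1.442  1.599] grip 67.1
```

View pics/v10.png

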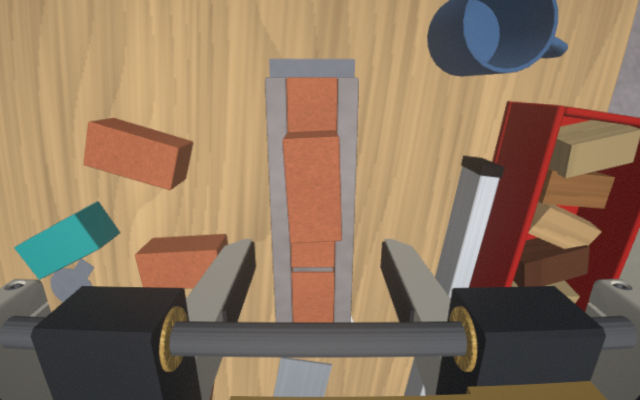

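```bash
python3 - <<'E'
from h import *
c=cam('wrist')
def rep(pts,z):
    P=np.array([plane(c,q,z)[:2] for q in pts]);m=P.mean(0);u=(P[0]+P[1]-P[2]-P[3]);W=np.array([614,-51.5]);g=np.radians(6.2)
    d=m-W;print(P.round(1).tolist(),'wall xy',d[0]*np.cos(g)+d[1]*np.sin(g),-d[0]*np.sin(g)+d[1]*np.cos(g),'yaw',np.degrees(np.arctan2(u[1],u[0])),'len',np.linalg.norm(u)/2)
rep([[285,138],[338,135],[291,243],[342,240]],105)
# base far sett: end far corners & joint
print([plane(c,q,57)[:2] for q in([286,79],[337,79],[291,270],[334,270])])
E
```

```text
[[579.8, 45.8], [623.3, 52.9], [592.8, -49.0], [638.9, -41.2]] wall xy 0.49343306391056174 53.87752575690306 yaw 98.60494937308347 len 95.51556964922563
[array([572.689,  93.461]), array([619.749,  98.529]), array([ 594.152, -104.334]), array([641.169, -99.408])]
```

>>> arm_command(
  commands="0 0 0 0 0 -1 70;0 0 0 0 0 -1 70;0 0 0 0 0 -1 70;0 0 0 0 0 -1 70;0 0 0 0 0 -1 70",
)

```text
time: 17.25
ee_pos: [608.2, 3.6, 242.3]
tool_rot: [-1.413, -2.803, 0.001]
wrist_force: [-0.1, 1.0, -0.2]
grip_width: 67.5
finger_force: 0.0
```

>>> arm_command(
  commands="0 0 0 0 0 -1 70;0 0 0 0 0 -1 70;0 0 0 0 0 -1 70;0 0 0 0 0 -1 70;0 0 0 0 0 -1 70",
)

```text
time: 17.67
ee_pos: [608.2, 3.6, 242.2]
tool_rot: [-0.64, -3.073, 0.0]
wrist_force: [0.9, 1.0, -0.3]
grip_width: 67.5
finger_force: 0.0
```

>>> arm_command(
  commands="0 0 0 0 0 -1 70;0 0 0 0 0 -0.89 70;1 -0.24 0.25 0 0 0 70;1 -0.24 0.25 0 0 0 70;1 -0.24 0.25 0 0 0 70",
)

```text
time: 18.08
ee_pos: [514.5, 2.0, 219.3]
tool_rot: [-0.341, -3.12, -0.001]
wrist_force: [0.5, -0.7, 0.3]
grip_width: 67.3
finger_force: 0.0
```

>>> arm_command(
  commands="1 -0.24 0.25 0 0 0 70;1 -0.24 0.25 0 0 0 70;1 -0.24 0.25 0 0 0 70;0.3 0 0 0 0 0 70;0 0 0 0 0 0 70",
)

```text
time: 18.5
ee_pos: [412.0, 2.9, 197.9]
tool_rot: [-0.342, -3.119, -0.001]
wrist_force: [0.9, -0.0, -0.0]
grip_width: 67.4
finger_force: 0.0
```

```bash
python3 - <<'E'
from h import *
r=near(417,1.9,-12.5,tag='w11')
to(r[0],r[1],33,r[3]+180)
E
```

```text
wrist fit [418.212   2.598  24.    -11.164] iou 0.948
t 18.55 pos [414.45    2.315 198.778] yaw 167.49 tilt 0.03 turn az -0.224 then shift [-0.121  0.034  5.526] grip 67.7
```

>>> arm_command(
  commands="-0.1 0.02 0.95 0 0 -0.1 70;0 0 1 0 0 0 70;0 0 1 0 0 0 70;0 0 1 0 0 0 70;0 0 0.8 0 0 0 70",
)

```text
time: 18.97
ee_pos: [419.5, 1.9, 54.8]
tool_rot: [0.325, 3.124, 0.0]
wrist_force: [-0.6, -0.3, -0.8]
grip_width: 67.6
finger_force: 0.0
```

>>> arm_command(
  commands="0 0 0.5 0 0 0 70;0 0 0.25 0 0 0 255;0 0 0 0 0 0 255;0 0 0 0 0 0 255;0 0 0 0 0 0 255",
)

```text
time: 19.38
ee_pos: [419.4, 1.8, 34.9]
tool_rot: [0.325, 3.123, -0.0]
wrist_force: [0.5, -0.7, -4.3]
grip_width: 48.3
finger_force: 30.0
```

>>> arm_command(
  commands="0 0 0 0 0 0 255;0 0 -0.6 0 0 0 255;0 0 -0.9 0 0 0 255;0 0 -1 0 0 0 255;0 0 -1 0 0 0 255",
)

```text
time: 19.8
ee_pos: [417.5, 2.3, 140.8]
tool_rot: [-0.325, -3.125, -0.0]
wrist_force: [0.3, -0.1, -4.1]
grip_width: 48.0
finger_force: 30.0
```

>>> arm_command(
  commands="0 0 -0.5 0 0 0.9 255;0 0 0 0 0 1 255;0 0 0 0 0 1 255;0 0 0 0 0 1 255;0 0 0 0 0 1 255",
)

```text
time: 20.22
ee_pos: [418.0, 2.1, 155.1]
tool_rot: [1.115, 2.936, 0.0]
wrist_force: [0.3, 0.8, -3.7]
grip_width: 47.9
finger_force: 29.9
```

>>> arm_command(
  commands="0 0 0 0 0 1 255;0 0 0 0 0 1 255;0 0 0 0 0 1 255;0 0 0 0 0 1 255;0 0 0 0 0 1 255",
)

```text
time: 20.63
ee_pos: [417.9, 2.1, 154.8]
tool_rot: [1.837, 2.548, 0.001]
wrist_force: [-0.0, -0.1, -3.7]
grip_width: 47.8
finger_force: 29.9
```

>>> arm_command(
  commands="0 0 0 0 0 1 255;0 0 0 0 0 1 255;0 0 0 0 0 0 255",
)

```text
time: 20.88
ee_pos: [418.0, 2.1, 154.8]
tool_rot: [2.091, 2.343, 0.001]
wrist_force: [-0.4, 0.4, -3.5]
grip_width: 47.8
finger_force: 30.0
```

```bash
python3 - <<'E'
from h import *
to(619.5,-102.2,150,96.2)
E
```

```text
t 20.88 pos [417.953   2.139 154.797] yaw 96.51 tilt 0.06 turn az 0.051 then shift [-4.183  6.303  0.16 ] grip 47.8
```

>>> arm_command(
  commands="-0.6 0.9 0 0 0 0.05 255;-0.6 0.9 0 0 0 0 255;-0.6 0.9 0 0 0 0 255;-0.6 0.9 0 0 0 0 255;-0.6 0.9 0 0 0 0 255",
)

```text
time: 21.3
ee_pos: [563.5, -72.8, 154.6]
tool_rot: [2.089, 2.346, 0.0]
wrist_force: [0.1, -0.0, -4.1]
grip_width: 47.8
finger_force: 30.0
```

>>> arm_command(
  commands="-0.6 0.9 0 0 0 0 255;-0.58 0.9 0 0 0 0 255;0 0 0 0 0 0 255;0 0 0.3 0 0 0 255;0 0 0 0 0 0 255",
)

```text
time: 21.72
ee_pos: [618.3, -100.7, 143.0]
tool_rot: [-2.089, -2.341, 0.002]
wrist_force: [-0.7, -0.2, -4.5]
grip_width: 47.6
finger_force: 30.0
```

```bash
python3 - <<'E'
from h import *
to(619.5,-102.2,97,96.2)
E
```

```text
t 21.72 pos [ 618.255 -100.697  142.958] yaw 96.52 tilt 0.24 turn az 0.053 then shift [-0.054  0.036  1.532] grip 47.6
```

>>> arm_command(
  commands="-0.03 0.03 0.6 0 0 0.05 255;0 0 0.5 0 0 0 255;0 0 0.25 0 0 0 255;0 0 0.1 0 0 0 255;0 0 0 0 0 0 255",
)

```text
time: 22.13
ee_pos: [619.8, -101.4, 101.1]
tool_rot: [-2.097, -2.336, 0.001]
wrist_force: [0.4, 0.0, -3.2]
grip_width: 47.4
finger_force: 30.0
```

>>> arm_command(
  commands="0 0 0.06 0 0 0 255;0 0 0 0 0 0 255",
)

```text
time: 22.3
ee_pos: [621.2, -102.1, 100.7]
tool_rot: [2.099, 2.336, 0.001]
wrist_force: [0.4, -0.7, -2.6]
grip_width: 47.7
finger_force: 30.0
```

>>> arm_command(
  commands="0 0 0.05 0 0 0 255;0 0 0 0 0 0 255",
)

```text
time: 22.47
ee_pos: [621.2, -102.1, 98.9]
tool_rot: [2.099, 2.336, 0.001]
wrist_force: [-1.0, -0.2, -3.9]
grip_width: 48.0
finger_force: 30.0
```

>>> arm_command(
  commands="0 -0.04 0.08 0 0 0 255;0 0 0.05 0 0 0 255;0 0 0 0 0 0 255",
)

```text
time: 22.72
ee_pos: [619.7, -102.2, 94.7]
tool_rot: [2.1, 2.337, 0.0]
wrist_force: [-1.2, 0.6, -1.5]
grip_width: 47.9
finger_force: 30.0
```

>>> arm_command(
  commands="0 0 0.05 0 0 0 255;0 0 0 0 0 0 255",
)

```text
time: 22.88
ee_pos: [619.7, -102.2, 94.7]
tool_rot: [2.099, 2.336, 0.0]
wrist_force: [-4.9, 1.3, 8.2]
grip_width: 47.6
finger_force: 30.0
```

>>> arm_command(
  commands="0 0 0.05 0 0 0 255;0 0 0 0 0 0 255",
)

```text
time: 23.05
ee_pos: [619.7, -102.2, 94.7]
tool_rot: [2.099, 2.336, 0.0]
wrist_force: [-7.5, 2.4, 16.1]
grip_width: 47.9
finger_force: 30.0
```

>>> arm_command(
  commands="0 0 -0.05 0 0 0 40;0 0 0 0 0 0 40;0 0 0 0 0 0 40;0 0 0 0 0 0 40;0 0 -0.8 0 0 0 40",
)

```text
time: 23.47
ee_pos: [616.8, -101.3, 112.3]
tool_rot: [-2.094, -2.33, 0.006]
wrist_force: [-0.6, -0.6, -0.2]
grip_width: 75.5
finger_force: 0.0
```

>>> arm_command(
  commands="0 0 -1 0 0 0 70;0 0 -1 0 0 0 70;0 0 -1 0 0 0 70;0 0 -1 0 0 0 70;0 0 0 0 0 0 70",
)

```text
time: 23.88
ee_pos: [622.7, -103.1, 243.9]
tool_rot: [2.093, 2.329, 0.007]
wrist_force: [1.1, -0.6, 0.6]
grip_width: 67.3
finger_force: 0.0
```

```bash
python3 - <<'E'
from h import *
c,im=shot('wrist','w12')
to(610,276.5,240,171.7)
near(619.5,-102.2,96,z=81,tag='w13')
E
```

```text
t 23.93 pos [ 621.751 -102.868  240.888] yaw 96.12 tilt 0.44 turn az -12.597 then shift [ 2.213 12.457  0.03 ] grip 67.7
wrist fit [ 619.42  -101.275   81.     -83.639] iou 0.413
```

View pics/w12.png

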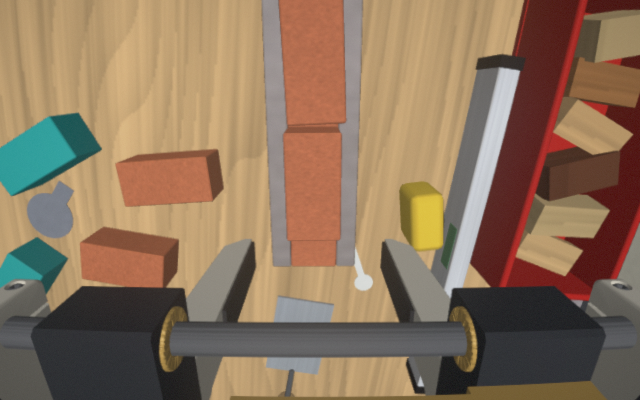

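>>> arm_command(
  commands="0 0 0 0 0 -1 70;0 0 0 0 0 -1 70;0 0 0 0 0 -1 70;0 0 0 0 0 -1 70;0 0 0 0 0 -1 70",
)

```text
time: 24.4
ee_pos: [618.8, -101.9, 234.4]
tool_rot: [-1.414, -2.801, 0.001]
wrist_force: [0.3, -0.4, 0.3]
grip_width: 67.1
finger_force: 0.0
```

>>> arm_command(
  commands="0 0 0 0 0 -1 70;0 0 0 0 0 -1 70;0 0 0 0 0 -1 70;0 0 0 0 0 -1 70;0 0 0 0 0 -1 70",
)

```text
time: 24.82
ee_pos: [618.8, -101.9, 234.4]
tool_rot: [-0.641, -3.071, -0.001]
wrist_force: [0.7, -0.2, 0.3]
grip_width: 67.4
finger_force: 0.0
```

>>> arm_command(
  commands="0 0 0 0 0 -1 70;0 0 0 0 0 -1 70;0 0 0 0 0 -0.6 70;0.17 0.96 0 0 0 0 75;0.17 0.96 0 0 0 0 75",
)

```text
time: 25.23
ee_pos: [617.1, -44.4, 234.2]
tool_rot: [-0.231, -3.129, -0.001]
wrist_force: [0.7, 0.8, 0.1]
grip_width: 65.6
finger_force: 0.0
```

>>> arm_command(
  commands="0.17 0.96 0 0 0 0 75;0.17 0.96 0 0 0 0 75;0.17 0.96 0 0 0 0 75;0.17 0.96 0 0 0 0 75;0.17 0.96 0 0 0 0 75",
)

```text
time: 25.65
ee_pos: [612.3, 103.8, 234.5]
tool_rot: [-0.227, -3.129, 0.0]
wrist_force: [1.0, 0.2, -0.1]
grip_width: 65.7
finger_force: 0.0
```

>>> arm_command(
  commands="0.17 0.96 0 0 0 0 75;0.17 0.96 0 0 0 0 75;0.17 0.96 0 0 0 0 75;0.17 0.96 0 0 0 0 75;0.17 0.96 0 0 0 0 75",
)

```text
time: 26.07
ee_pos: [607.8, 249.9, 234.4]
tool_rot: [-0.227, -3.13, 0.002]
wrist_force: [-0.2, -0.3, -0.9]
grip_width: 65.5
finger_force: 0.0
```

>>> arm_command(
  commands="0.17 0.94 0 0 0 0 75;0 0 0 0 0 0 75",
)

```text
time: 26.23
ee_pos: [606.0, 282.3, 234.1]
tool_rot: [-0.22, -3.13, -0.002]
wrist_force: [0.8, -0.3, 0.4]
grip_width: 65.8
finger_force: 0.0
```

```bash
python3 - <<'E'
from h import *
c,im=shot('wrist','w14');m=tmask(im)
n,l,st,ce=cv2.connectedComponentsWithStats(m);print(st[st[:,4]>300],ce[st[:,4]>300])
g=np.radians(-8.3);T=np.array([618.5,276.5])
for s in(-38,38):
    x,y=T+s*np.array([np.cos(g),np.sin(g)])
    r,q,k=fit([(c,m)],(45,48,48),[x,y,29,-8.3],[0,1,3]);print(r,q); to(r[0],r[1],40,r[3]+180)
E
```

```text
[[     0      0    640    400 233665]
 [   238      0    137     64   8593]
 [   286    124     54     55   2638]
 [     0    169    159    103   8386]
 [   291    195     50     55   2579]] [[329.037 205.197]
 [306.221  31.158]
 [312.368 151.093]
 [ 72.498 218.333]
 [315.565 222.119]]
[579.331 281.123  29.    -12.269] 0.9828422230511004
t 26.28 pos [606.462 279.817 234.217] yaw 171.94 tilt 0.23 turn az 0.701 then shift [ 0.893 -0.15   6.474] grip 65.4
[656.15  273.579  29.     -6.185] 0.9794598706732598
t 26.28 pos [606.462 279.817 234.217] yaw 171.94 tilt 0.23 turn az -0.313 then shift [-1.669 -0.028  6.474] grip 65.4
```

View pics/w14.png

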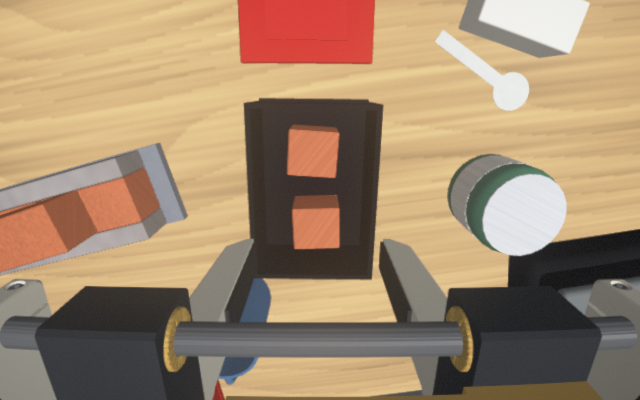

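>>> arm_command(
  commands="0.88 -0.14 0 0 0 0.69 95;0 0 0.6 0 0 0 95;0 0 0.7 0 0 0 95;0 0 0 0 0 0 95;0 0 0 0 0 0 95",
)

```text
time: 26.7
ee_pos: [580.2, 275.5, 195.9]
tool_rot: [-0.341, -3.119, 0.003]
wrist_force: [-0.4, 0.2, 0.5]
grip_width: 58.7
finger_force: 0.0
```

```bash
python3 - <<'E'
from h import *
to(579.3,281.1,40,167.7)
c,im=shot('wrist','w15')
r,q,k=fit([(c,tmask(im))],(45,48,48),[579,281,29,-12],[0,1,3]);print(r,q); to(r[0],r[1],40,r[3]+180)
E
```

```text
t 26.7 pos [580.201 275.538 195.89 ] yaw 167.52 tilt 0.28 turn az -0.029 then shift [0.069 0.175 5.196] grip 58.7
[579.205 281.081  29.    -12.6  ] 0.9841979725700656
t 26.75 pos [581.192 275.939 197.381] yaw 167.52 tilt 0.11 turn az 0.021 then shift [0.102 0.153 5.246] grip 58.4
```

>>> arm_command(
  commands="0.1 0.15 0 0 0 0 95;0 0 1 0 0 0 95;0 0 1 0 0 0 95;0 0 1 0 0 0 95;0 0 1 0 0 0 95",
)

```text
time: 27.17
ee_pos: [580.4, 282.4, 78.4]
tool_rot: [0.34, 3.12, 0.002]
wrist_force: [-0.4, -0.6, 0.3]
grip_width: 58.3
finger_force: 0.0
```

>>> arm_command(
  commands="0 0 0.7 0 0 0 95;0 0 0.35 0 0 0 95;0 0 0.15 0 0 0 255;0 0 0 0 0 0 255;0 0 0 0 0 0 255",
)

```text
time: 27.58
ee_pos: [580.3, 282.3, 43.4]
tool_rot: [0.34, 3.121, 0.001]
wrist_force: [-0.1, 0.4, -1.9]
grip_width: 47.9
finger_force: 30.0
```

>>> arm_command(
  commands="0 0 0 0 0 0 255;0 0 -0.6 0 0 0 255;0 0 -1 0 0 0 255;0 0 -1 0 0 0 255;0 0 -1 0 0 0 255",
)

```text
time: 28.0
ee_pos: [579.4, 282.0, 152.4]
tool_rot: [0.34, 3.122, 0.001]
wrist_force: [0.0, 1.0, -1.7]
grip_width: 47.8
finger_force: 30.0
```

>>> arm_command(
  commands="0 0 -0.8 0 0 1 255;0 0 0 0 0 1 255;0 0 0 0 0 1 255;0 0 0 0 0 1 255;0 0 0 0 0 1 255",
)

```text
time: 28.42
ee_pos: [579.6, 282.1, 175.9]
tool_rot: [1.143, 2.924, 0.003]
wrist_force: [-0.5, 0.0, -1.6]
grip_width: 47.5
finger_force: 30.0
```

>>> arm_command(
  commands="0 0 0 0 0 1 255;0 0 0 0 0 1 255;0 0 0 0 0 1 255;0 0 0 0 0 1 255;0 0 0 0 0 1 255",
)

```text
time: 28.83
ee_pos: [579.6, 282.1, 175.6]
tool_rot: [1.862, 2.529, 0.003]
wrist_force: [0.0, -0.5, -2.1]
grip_width: 48.1
finger_force: 30.0
```

>>> arm_command(
  commands="0 0 0 0 0 1 255;0 0 0 0 0 0.9 255;0 0 0 0 0 0 255",
)

```text
time: 29.08
ee_pos: [579.6, 282.1, 175.5]
tool_rot: [2.102, 2.334, 0.003]
wrist_force: [0.1, -0.5, -2.3]
grip_width: 47.9
finger_force: 30.0
```

```bash
python3 - <<'E'
from h import *
to(600.0,76.8,150,96.2)
E
```

```text
t 29.08 pos [579.64  282.067 175.453] yaw 95.99 tilt 0.12 turn az -0.036 then shift [-6.876 -0.064  0.848] grip 47.9
```

>>> arm_command(
  commands="-0.98 0 0 0 0 0 255;-0.98 0 0 0 0 0 255;-0.98 0 0 0 0 0 255;-0.98 0 0 0 0 0 255;-0.98 0 0 0 0 0 255",
)

```text
time: 29.5
ee_pos: [595.3, 134.7, 175.1]
tool_rot: [2.093, 2.341, 0.002]
wrist_force: [0.5, -0.5, -2.5]
grip_width: 47.9
finger_force: 30.0
```

>>> arm_command(
  commands="-0.98 0 0 0 0 0 255;-0.98 0 0 0 0 0 255;0 0 0.5 0 0 0 255;0 0 0.5 0 0 0 255;0 0 0 0 0 0 255",
)

```text
time: 29.92
ee_pos: [600.0, 76.5, 142.2]
tool_rot: [-2.095, -2.337, 0.003]
wrist_force: [-0.2, 0.2, -2.8]
grip_width: 47.7
finger_force: 30.0
```

```bash
python3 - <<'E'
from h import *
to(600.0,76.8,98.5,96.2)
E
```

```text
t 29.92 pos [600.01   76.495 142.174] yaw 96.25 tilt 0.21 turn az 0.008 then shift [0.01  0.001 1.456] grip 47.7
```

>>> arm_command(
  commands="0 0 0.6 0 0 0 255;0 0 0.5 0 0 0 255;0 0 0.2 0 0 0 255;0 0 0.05 0 0 0 255;0 0 0 0 0 0 255",
)

```text
time: 30.33
ee_pos: [601.6, 77.6, 104.0]
tool_rot: [2.097, 2.339, 0.0]
wrist_force: [-0.8, 0.2, -0.9]
grip_width: 48.0
finger_force: 30.0
```

>>> arm_command(
  commands="0 0 0.06 0 0 0 255;0 0 0 0 0 0 255",
)

```text
time: 30.5
ee_pos: [602.0, 77.5, 102.6]
tool_rot: [2.097, 2.338, 0.002]
wrist_force: [-0.9, -0.0, -1.9]
grip_width: 48.1
finger_force: 30.0
```

>>> arm_command(
  commands="0 0 0.06 0 0 0 255;0 0 0 0 0 0 255",
)

```text
time: 30.67
ee_pos: [601.6, 77.4, 100.2]
tool_rot: [2.098, 2.338, 0.001]
wrist_force: [0.1, -0.2, -1.7]
grip_width: 47.8
finger_force: 30.0
```

>>> arm_command(
  commands="0 0 0.04 0 0 0 255;0 0 0 0 0 0 255",
)

```text
time: 30.83
ee_pos: [601.4, 77.3, 98.7]
tool_rot: [-2.098, -2.338, 0.0]
wrist_force: [0.1, -0.3, -1.1]
grip_width: 47.8
finger_force: 30.0
```

Small further press, release, rise and return to the tub.

>>> arm_command(
  commands="0 -0.04 0.04 0 0 0 255;0 0 0.02 0 0 0 255;0 0 0 0 0 0 255",
)

```text
time: 31.08
ee_pos: [600.3, 77.2, 97.4]
tool_rot: [2.098, 2.338, 0.0]
wrist_force: [-1.0, 0.0, 3.4]
grip_width: 47.7
finger_force: 30.0
```

>>> arm_command(
  commands="0 0 0 0 0 0 60;0 0 0 0 0 0 60;0 0 0 0 0 0 60;0 0 0 0 0 0 60;0 0 -0.8 0 0 0 60",
)

```text
time: 31.5
ee_pos: [597.2, 77.3, 116.7]
tool_rot: [-2.094, -2.333, 0.009]
wrist_force: [0.2, -0.5, -0.1]
grip_width: 70.4
finger_force: 0.0
```

>>> arm_command(
  commands="0 0 -1 0 0 0 75;0 0 -1 0 0 0 75;0 0 -1 0 0 0 75;0 0 -1 0 0 0 75;0 0 0 0 0 0 95",
)

```text
time: 31.92
ee_pos: [603.3, 77.2, 248.0]
tool_rot: [2.092, 2.331, 0.011]
wrist_force: [0.5, -0.1, 1.3]
grip_width: 62.4
finger_force: 0.0
```

```bash
python3 - <<'E'
from h import *
c,im=shot('wrist','w16')
to(656,274,220,173)
E
```

```text
t 31.97 pos [602.283  77.169 244.955] yaw 96.18 tilt 0.45 turn az -12.803 then shift [-0.978  6.73   0.832] grip 60.6
```

View pics/w16.png

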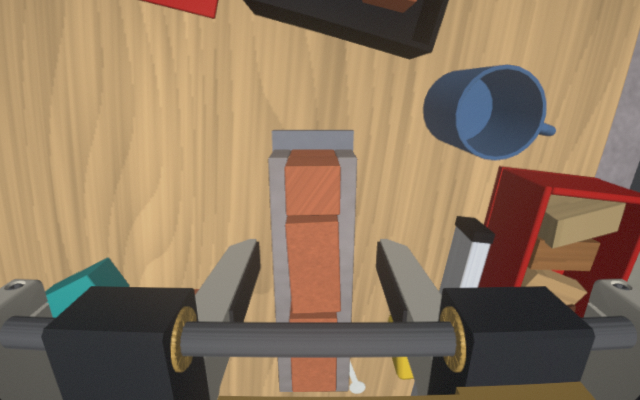

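>>> arm_command(
  commands="0 0 0 0 0 -1 95;0 0 0 0 0 -1 95;0 0 0 0 0 -1 95;0 0 0 0 0 -1 95;0 0 0 0 0 -1 95",
)

```text
time: 32.38
ee_pos: [599.6, 77.2, 239.2]
tool_rot: [-1.414, -2.803, 0.002]
wrist_force: [0.1, 0.5, -0.2]
grip_width: 58.1
finger_force: 0.0
```

>>> arm_command(
  commands="0 0 0 0 0 -1 95;0 0 0 0 0 -1 95;0 0 0 0 0 -1 95;0 0 0 0 0 -1 95;0 0 0 0 0 -1 95",
)

```text
time: 32.8
ee_pos: [599.6, 77.2, 239.2]
tool_rot: [-0.64, -3.073, 0.001]
wrist_force: [0.2, -0.0, -0.0]
grip_width: 58.3
finger_force: 0.0
```

>>> arm_command(
  commands="0 0 0 0 0 -1 95;0 0 0 0 0 -1 95;0 0 0 0 0 -0.95 95;-0.14 0.96 0.15 0 0 0 95;-0.14 0.96 0.15 0 0 0 95",
)

```text
time: 33.22
ee_pos: [614.6, 132.8, 230.6]
tool_rot: [-0.172, -3.135, 0.001]
wrist_force: [0.6, 0.9, -0.6]
grip_width: 58.2
finger_force: 0.0
```

>>> arm_command(
  commands="-0.14 0.96 0.15 0 0 0 95;-0.14 0.96 0.15 0 0 0 95;-0.14 0.96 0.15 0 0 0 95;-0.14 0.96 0.15 0 0 0 95;-0.14 0.96 0.15 0 0 0 95",
)

```text
time: 33.63
ee_pos: [650.5, 275.8, 207.2]
tool_rot: [-0.168, -3.135, 0.001]
wrist_force: [0.3, -0.8, 0.2]
grip_width: 58.3
finger_force: 0.0
```

>>> arm_command(
  commands="0 0 0 0 0 0 95;0 0 0 0 0 0 95",
)

```text
time: 33.8
ee_pos: [650.0, 275.9, 206.7]
tool_rot: [-0.163, -3.134, 0.002]
wrist_force: [-0.1, 0.0, -0.2]
grip_width: 58.1
finger_force: 0.0
```

```bash
python3 - <<'E'
from h import *
c,im=shot('wrist','w17')
r,q,k=fit([(c,tmask(im))],(45,48,48),[656,273.6,29,-6],[0,1,3]);print(r,q); to(r[0],r[1],42,r[3]+180)
E
```

```text
[656.867 273.361  29.     -6.725] 0.9753086419753086
t 33.85 pos [650.191 274.618 207.444] yaw 173.95 tilt 0.18 turn az 0.112 then shift [-0.226 -0.016  5.515] grip 58.3
```

>>> arm_command(
  commands="-0.22 -0.02 0.15 0 0 0.1 95;0 0 1 0 0 0 95;0 0 1 0 0 0 95;0 0 1 0 0 0 95;0 0 1 0 0 0 95",
)

```text
time: 34.27
ee_pos: [658.0, 271.2, 84.0]
tool_rot: [0.188, 3.135, -0.0]
wrist_force: [-0.8, 0.6, -0.2]
grip_width: 58.4
finger_force: 0.0
```

>>> arm_command(
  commands="0 0 0.8 0 0 0 95;0 0 0.4 0 0 0 95;0 0 0.15 0 0 0 255;0 0 0 0 0 0 255;0 0 0 0 0 0 255",
)

```text
time: 34.68
ee_pos: [658.5, 272.8, 45.7]
tool_rot: [0.185, 3.134, 0.001]
wrist_force: [-0.6, -0.0, -1.3]
grip_width: 47.9
finger_force: 30.0
```

>>> arm_command(
  commands="0 0 0 0 0 0 255;0 0 -0.6 0 0 0 255;0 0 -1 0 0 0 255;0 0 -1 0 0 0 255;0 0 -1 0 0 0 255",
)

```text
time: 35.1
ee_pos: [657.7, 273.3, 155.0]
tool_rot: [0.184, 3.135, 0.001]
wrist_force: [0.4, 0.3, -1.9]
grip_width: 47.5
finger_force: 30.0
```

>>> arm_command(
  commands="0 0 -1 0 0 1 255;0 0 -0.4 0 0 1 255;0 0 0 0 0 1 255;0 0 0 0 0 1 255;0 0 0 0 0 1 255",
)

```text
time: 35.52
ee_pos: [657.9, 273.5, 197.0]
tool_rot: [0.996, 2.976, 0.003]
wrist_force: [0.0, -0.0, -1.6]
grip_width: 48.1
finger_force: 30.0
```

>>> arm_command(
  commands="0 0 0 0 0 1 255;0 0 0 0 0 1 255;0 0 0 0 0 1 255;0 0 0 0 0 1 255;0 0 0 0 0 1 255",
)

```text
time: 35.93
ee_pos: [657.8, 273.4, 196.2]
tool_rot: [1.733, 2.618, 0.003]
wrist_force: [0.3, 0.1, -1.9]
grip_width: 47.4
finger_force: 30.0
```

>>> arm_command(
  commands="0 0 0 0 0 1 255;0 0 0 0 0 1 255;0 0 0 0 0 0.85 255;0 0 0 0 0 0 255",
)

```text
time: 36.27
ee_pos: [657.8, 273.4, 196.1]
tool_rot: [2.101, 2.334, 0.003]
wrist_force: [0.2, -0.0, -1.4]
grip_width: 47.8
finger_force: 30.0
```

```bash
python3 - <<'E'
from h import *
to(627.8,-178.3,170,96.2)
E
```

```text
t 36.27 pos [657.824 273.392 196.136] yaw 96.01 tilt 0.14 turn az -0.032 then shift [-14.86   -2.621   0.871] grip 47.8
```

>>> arm_command(
  commands="-0.99 -0.175 0 0 0 0 255;-0.99 -0.175 0 0 0 0 255;-0.99 -0.175 0 0 0 0 255;-0.99 -0.175 0 0 0 0 255;-0.99 -0.175 0 0 0 0 255",
)

```text
time: 36.68
ee_pos: [647.3, 121.7, 195.7]
tool_rot: [2.093, 2.341, 0.002]
wrist_force: [1.1, 0.2, -2.0]
grip_width: 48.0
finger_force: 30.0
```

>>> arm_command(
  commands="-0.99 -0.175 0 0 0 0 255;-0.99 -0.175 0 0 0 0 255;-0.99 -0.175 0 0 0 0 255;-0.99 -0.175 0 0 0 0 255;-0.99 -0.175 0 0 0 0 255",
)

```text
time: 37.1
ee_pos: [637.3, -29.1, 195.8]
tool_rot: [2.093, 2.34, 0.002]
wrist_force: [-0.4, -0.7, -2.7]
grip_width: 47.6
finger_force: 30.0
```

>>> arm_command(
  commands="-0.99 -0.175 0 0 0 0 255;-0.99 -0.175 0 0 0 0 255;-0.99 -0.175 0 0 0 0 255;-0.99 -0.175 0 0 0 0 255;-0.99 -0.175 0 0 0 0 255",
)

```text
time: 37.52
ee_pos: [627.1, -179.7, 195.8]
tool_rot: [2.093, 2.34, 0.001]
wrist_force: [0.4, 0.7, -2.4]
grip_width: 47.7
finger_force: 30.0
```

>>> arm_command(
  commands="0 0 0.6 0 0 0 255;0 0 0.8 0 0 0 255;0 0 0 0 0 0 255;0 0 0 0 0 0 255",
)

```text
time: 37.85
ee_pos: [626.3, -177.8, 152.0]
tool_rot: [-2.095, -2.338, 0.001]
wrist_force: [-0.3, 0.9, -0.9]
grip_width: 47.9
finger_force: 30.0
```

```bash
python3 - <<'E'
from h import *
to(627.8,-179.2,102,96.2)
s=bot.get_state();print(s['finger_force'])
E
```

```text
t 37.85 pos [ 626.299 -177.847  151.991] yaw 96.28 tilt 0.14 turn az 0.013 then shift [-0.05   0.045  1.666] grip 47.9
29.99662220478058
```

>>> arm_command(
  commands="-0.03 0.02 0.6 0 0 0 255;0 0 0.6 0 0 0 255;0 0 0.25 0 0 0 255;0 0 0.1 0 0 0 255;0 0 0 0 0 0 255",
)

```text
time: 38.27
ee_pos: [628.1, -178.7, 106.5]
tool_rot: [2.097, 2.339, 0.0]
wrist_force: [-0.7, 0.1, -2.0]
grip_width: 47.8
finger_force: 30.0
```

>>> arm_command(
  commands="0 0 0.06 0 0 0 255;0 0 0 0 0 0 255",
)

```text
time: 38.43
ee_pos: [628.5, -179.1, 105.3]
tool_rot: [2.097, 2.337, 0.001]
wrist_force: [-0.5, 0.9, -1.6]
grip_width: 47.7
finger_force: 30.0
```

>>> arm_command(
  commands="0 0 0.06 0 0 0 255;0 0 0 0 0 0 255",
)

```text
time: 38.6
ee_pos: [628.0, -179.1, 102.8]
tool_rot: [2.098, 2.338, 0.0]
wrist_force: [0.5, -0.1, -1.5]
grip_width: 47.9
finger_force: 30.0
```

>>> arm_command(
  commands="0 0 0.04 0 0 0 255;0 0 0 0 0 0 255",
)

```text
time: 38.77
ee_pos: [627.8, -179.0, 101.1]
tool_rot: [-2.099, -2.338, 0.0]
wrist_force: [0.1, -0.0, -0.9]
grip_width: 47.7
finger_force: 30.0
```

>>> arm_command(
  commands="0 0 0.04 0 0 0 255;0 0 0.02 0 0 0 255;0 0 0 0 0 0 255",
)

```text
time: 39.02
ee_pos: [627.8, -179.0, 99.2]
tool_rot: [-2.098, -2.338, 0.0]
wrist_force: [0.4, 1.1, -1.8]
grip_width: 48.0
finger_force: 30.0
```

>>> arm_command(
  commands="0 0 0 0 0 0 60;0 0 0 0 0 0 60;0 0 0 0 0 0 60;0 0 0 0 0 0 60;0 0 -0.8 0 0 0 60",
)

```text
time: 39.43
ee_pos: [625.0, -177.8, 118.8]
tool_rot: [-2.093, -2.331, 0.004]
wrist_force: [-0.4, 0.1, -0.8]
grip_width: 70.6
finger_force: 0.0
```

>>> arm_command(
  commands="0 0 -1 0 0 0 70;0 0 -1 0 0 0 70;0 0 -1 0 0 0 70;0 0 -1 0 0 0 70;0 0 0 0 0 1 70",
)

```text
time: 39.85
ee_pos: [630.5, -180.2, 251.2]
tool_rot: [2.209, 2.217, 0.006]
wrist_force: [0.0, 0.3, 1.4]
grip_width: 67.5
finger_force: 0.0
```

>>> arm_command(
  commands="0 0 0 0 0 1 70;0 0 0 0 0 1 70;0 0 0 0 0 1 70;0 0 0 0 0 1 70;0 0 0 0 0 1 70",
)

```text
time: 40.27
ee_pos: [627.8, -179.0, 243.5]
tool_rot: [2.722, 1.568, 0.0]
wrist_force: [-0.0, 0.4, -0.2]
grip_width: 67.6
finger_force: 0.0
```

>>> arm_command(
  commands="0 0 0 0 0 1 70;0 0 0 0 0 1 70;0 0 0 0 0 1 70;0 0 0 0 0 1 70;0 0 0 0 0 1 70",
)

```text
time: 40.68
ee_pos: [627.8, -179.0, 243.4]
tool_rot: [3.035, 0.81, 0.0]
wrist_force: [-0.3, 0.2, -0.0]
grip_width: 67.6
finger_force: 0.0
```

>>> arm_command(
  commands="0 0 0 0 0 1 70;0 0 0 0 0 1 70;0 0 0 0 0 1 70;0 0 0 0 0 0.4 70;0 0 0 0 0 0 70",
)

```text
time: 41.1
ee_pos: [627.8, -179.0, 243.5]
tool_rot: [3.13, 0.265, 0.0]
wrist_force: [0.2, -0.0, -0.5]
grip_width: 67.6
finger_force: 0.0
```

```bash
python3 - <<'E'
from h import *
r=near(465.4,-127.2,9.8,tag='w18')
near(413.3,-232.2,-2.3,tag='w18b');near(446.5,-347,-7.6,tag='w18c')
to(465.4,-127.2,200,9.8)
c,t=shot('top','t18');m=tmask(t)
for a in((465,-127,10),(413,-232,-2),(446.5,-347,-7.6)):
  r,q,k=fit([(c,m)],(96,48,48),[a[0],a[1],24,a[2]],[0,1,3]);print(r,q)
E
```

```text
wrist fit [ 466.644 -137.141   24.      -7.9  ] iou 0.528
wrist fit [ 413.3 -232.2   24.    -2.3] iou nan
wrist fit [ 446.5 -347.    24.    -7.6] iou nan
t 41.25 pos [ 627.787 -178.995  243.379] yaw 9.87 tilt 0.0 turn az 0.011 then shift [-5.04  -2.623  1.446] grip 67.5
[ 465. -127.   24.   10.] nan
[ 412.043 -233.312   24.       0.285] 0.8638613861386139
[ 415.778 -349.788   24.      -6.29 ] 0.8663594470046083
  return _methods._mean(a, axis=axis, dtype=dtype,
  ret = ret.dtype.type(ret / rcount)
```

>>> arm_command(
  commands="-0.84 -0.44 0.24 0 0 0 70;-0.84 -0.44 0.24 0 0 0 70;-0.84 -0.44 0.24 0 0 0 70;-0.84 -0.44 0.24 0 0 0 70;-0.84 -0.44 0.24 0 0 0 70",
)

```text
time: 41.72
ee_pos: [491.1, -134.9, 207.0]
tool_rot: [3.13, 0.269, 0.0]
wrist_force: [0.2, -0.1, -0.8]
grip_width: 67.7
finger_force: 0.0
```

>>> arm_command(
  commands="-0.84 -0.42 0.24 0 0 0 70;0 0 0 0 0 0 70",
)

```text
time: 41.88
ee_pos: [459.5, -124.2, 198.1]
tool_rot: [-3.126, -0.269, 0.01]
wrist_force: [-0.8, 0.5, -1.1]
grip_width: 67.5
finger_force: 0.0
```

```bash
python3 - <<'E'
from h import *
r=near(465.4,-127.2,9.8,tag='w19')
to(r[0],r[1],33.5,r[3])
c=cam('wrist');W=np.array([614,-51.5]);g=np.radians(6.2);ax=np.array([np.cos(g),np.sin(g)]);ay=np.array([-np.sin(g),np.cos(g)])
im=cv2.imread('pics/w19.png')[:,:,::-1].copy();m=tmask(im)
for a in((413,-232,-2),(416,-350,-6)):
  r,q,k=fit([(c,m)],(96,48,48),[a[0],a[1],24,a[2]],[0,1,3]);print(r,q)
E
```

```text
wrist fit [ 466.353 -126.704   24.      10.016] iou 0.943
t 41.93 pos [ 462.723 -125.841  199.501] yaw 9.82 tilt 0.16 turn az -0.033 then shift [0.114 0.049 5.533] grip 67.6
[ 417.539 -236.285   24.      -0.637] 0.6034111862323295
[ 417.235 -357.059   24.      -6.19 ] 0.7882940756602427
```

>>> arm_command(
  commands="0.07 0.03 0.95 0 0 0 70;0 0 1 0 0 0 70;0 0 1 0 0 0 70;0 0 1 0 0 0 70;0 0 0.8 0 0 0 70",
)

```text
time: 42.35
ee_pos: [468.8, -128.3, 56.2]
tool_rot: [3.13, 0.269, 0.002]
wrist_force: [1.1, -0.2, 0.7]
grip_width: 67.5
finger_force: 0.0
```

>>> arm_command(
  commands="0 0 0.5 0 0 0 70;0 0 0.25 0 0 0 255;0 0 0 0 0 0 255;0 0 0 0 0 0 255;0 0 0 0 0 0 255",
)

```text
time: 42.77
ee_pos: [468.8, -128.2, 36.1]
tool_rot: [3.129, 0.268, 0.003]
wrist_force: [-0.5, 0.6, -4.0]
grip_width: 47.9
finger_force: 30.0
```

>>> arm_command(
  commands="0 0 0 0 0 0 255;0 0 -0.6 0 0 0 255;0 0 -1 0 0 0 255;0 0 -1 0 0 0 255;0 0 -1 0 0 0 255",
)

```text
time: 43.18
ee_pos: [467.4, -127.6, 144.9]
tool_rot: [3.13, 0.268, 0.0]
wrist_force: [0.8, -0.5, -2.7]
grip_width: 47.8
finger_force: 30.0
```

>>> arm_command(
  commands="0 0 -1 0 0 -0.9 255;0 0 -0.7 0 0 -1 255;0 0 0 0 0 -1 255;0 0 0 0 0 -1 255;0 0 0 0 0 -1 255",
)

```text
time: 43.6
ee_pos: [467.8, -127.8, 195.5]
tool_rot: [2.955, 1.061, 0.002]
wrist_force: [0.3, -0.9, -4.0]
grip_width: 47.9
finger_force: 30.0
```

>>> arm_command(
  commands="0 0 0 0 0 -1 255;0 0 0 0 0 -1 255;0 0 0 0 0 -1 255;0 0 0 0 0 -1 255;0 0 0 0 0 -1 255",
)

```text
time: 44.02
ee_pos: [467.5, -127.7, 194.8]
tool_rot: [2.581, 1.79, 0.001]
wrist_force: [-0.2, -0.2, -4.1]
grip_width: 48.1
finger_force: 30.0
```

>>> arm_command(
  commands="0 0 0 0 0 -1 255;0 0 0 0 0 -1 255;0 0 0 0 0 -1 255;0 0 0 0 0 -1 255;0 0 0 0 0 -0.5 255",
)

```text
time: 44.43
ee_pos: [467.5, -127.6, 194.7]
tool_rot: [2.091, 2.343, 0.0]
wrist_force: [-0.4, -0.5, -2.6]
grip_width: 47.6
finger_force: 30.0
```

```bash
python3 - <<'E'
from h import *
to(614.0,-51.5,200,96.2)
E
```

```text
t 44.43 pos [ 467.5   -127.635  194.723] yaw 96.49 tilt 0.05 turn az 0.049 then shift [ 1.996  5.129 -0.176] grip 47.6
```

>>> arm_command(
  commands="0.34 0.855 0 0 0 0.05 255;0.34 0.855 0 0 0 0 255;0.34 0.855 0 0 0 0 255;0.34 0.855 0 0 0 0 255;0.34 0.855 0 0 0 0 255",
)

```text
time: 44.85
ee_pos: [590.8, -63.0, 194.8]
tool_rot: [2.104, 2.332, 0.0]
wrist_force: [0.5, -0.7, -3.5]
grip_width: 47.7
finger_force: 30.0
```

>>> arm_command(
  commands="0.34 0.855 0 0 0 0 255;0 0 0 0 0 0 255;0 0 0.5 0 0 0 255;0 0 0.4 0 0 0 255;0 0 0 0 0 0 255",
)

```text
time: 45.27
ee_pos: [612.4, -50.5, 164.7]
tool_rot: [-2.101, -2.33, 0.004]
wrist_force: [-0.1, 0.2, -3.7]
grip_width: 47.8
finger_force: 30.0
```

```bash
python3 - <<'E'
from h import *
to(613.8,-50,145.5,96.2);print(bot.get_state()['finger_force'])
E
```

```text
t 45.27 pos [612.392 -50.501 164.737] yaw 95.9 tilt 0.29 turn az -0.05 then shift [0.012 0.048 0.641] grip 47.8
29.996572136878967
```

>>> arm_command(
  commands="0 0 0.3 0 0 -0.05 255;0 0 0.2 0 0 0 255;0 0 0.05 0 0 0 255;0 0 0 0 0 0 255",
)

```text
time: 45.6
ee_pos: [614.1, -51.1, 150.4]
tool_rot: [-2.098, -2.337, 0.001]
wrist_force: [-0.4, 0.2, -3.5]
grip_width: 48.1
finger_force: 30.0
```

>>> arm_command(
  commands="0 0 0.06 0 0 0 255;0 0 0 0 0 0 255",
)

```text
time: 45.77
ee_pos: [614.6, -51.1, 149.1]
tool_rot: [2.098, 2.337, 0.0]
wrist_force: [-0.5, -0.3, -3.7]
grip_width: 48.2
finger_force: 30.0
```

>>> arm_command(
  commands="0 0 0.04 0 0 0 255;0 0 0 0 0 0 255",
)

```text
time: 45.93
ee_pos: [614.5, -51.0, 147.7]
tool_rot: [2.098, 2.338, 0.0]
wrist_force: [0.6, -0.3, -4.5]
grip_width: 47.4
finger_force: 30.0
```

>>> arm_command(
  commands="0 0 0.04 0 0 0 255;0 0 0 0 0 0 255",
)

```text
time: 46.1
ee_pos: [614.4, -51.0, 146.3]
tool_rot: [-2.098, -2.338, 0.0]
wrist_force: [-0.4, -0.1, -3.8]
grip_width: 48.2
finger_force: 30.0
```

>>> arm_command(
  commands="0.03 0 0.05 0 0 0 255;0 0 0 0 0 0 255",
)

```text
time: 46.27
ee_pos: [614.2, -49.9, 144.6]
tool_rot: [-2.098, -2.338, 0.0]
wrist_force: [0.6, -0.3, -3.5]
grip_width: 48.0
finger_force: 30.0
```

>>> arm_command(
  commands="0 0 0.04 0 0 0 255;0 0 0 0 0 0 255",
)

```text
time: 46.43
ee_pos: [614.4, -50.0, 144.0]
tool_rot: [2.098, 2.338, 0.0]
wrist_force: [-0.2, 1.0, -1.9]
grip_width: 47.9
finger_force: 30.0
```

>>> arm_command(
  commands="0 0 0.04 0 0 0 255;0 0 0 0 0 0 255",
)

```text
time: 46.6
ee_pos: [614.5, -50.0, 143.9]
tool_rot: [2.098, 2.337, 0.001]
wrist_force: [-4.0, 0.3, 5.5]
grip_width: 47.9
finger_force: 30.0
```

>>> arm_command(
  commands="0 0 -0.04 0 0 0 60;0 0 0 0 0 0 60;0 0 0 0 0 0 60;0 0 0 0 0 0 60;0 0 -0.8 0 0 0 60",
)

```text
time: 47.02
ee_pos: [611.6, -49.5, 163.2]
tool_rot: [-2.093, -2.332, 0.006]
wrist_force: [-0.2, -0.4, -0.5]
grip_width: 70.7
finger_force: 0.0
```

>>> arm_command(
  commands="0 0 -1 0 0 0 70;0 0 -1 0 0 0 70;0 0 -0.8 0 0 -0.6 70;0 0 0 0 0 -1 70;0 0 0 0 0 -1 70",
)

```text
time: 47.43
ee_pos: [615.5, -50.4, 254.2]
tool_rot: [1.753, 2.602, 0.002]
wrist_force: [0.8, -0.5, -0.1]
grip_width: 67.1
finger_force: 0.0
```

>>> arm_command(
  commands="0 0 0 0 0 -1 70;0 0 0 0 0 -1 70;0 0 0 0 0 -1 70;0 0 0 0 0 -1 70;0 0 0 0 0 -1 70",
)

```text
time: 47.85
ee_pos: [614.4, -50.1, 251.5]
tool_rot: [-1.021, -2.971, 0.0]
wrist_force: [-0.4, 0.5, -0.7]
grip_width: 67.6
finger_force: 0.0
```

>>> arm_command(
  commands="0 0 0 0 0 -1 70;0 0 0 0 0 -1 70;0 0 0 0 0 -1 70;0 0 0 0 0 -1 70;0 0 0 0 0 -1 70",
)

```text
time: 48.27
ee_pos: [614.4, -50.1, 251.5]
tool_rot: [-0.217, -3.134, 0.0]
wrist_force: [0.4, -0.6, 0.0]
grip_width: 67.5
finger_force: 0.0
```

>>> arm_command(
  commands="0 0 0 0 0 -1 70;0 0 0 0 0 0 70",
)

```text
time: 48.43
ee_pos: [614.4, -50.1, 251.5]
tool_rot: [-0.055, -3.141, 0.0]
wrist_force: [0.3, 0.5, 0.8]
grip_width: 67.5
finger_force: 0.0
```

```bash
python3 - <<'E'
from h import *
c,im=shot('wrist','w20');m=tmask(im)
for a in((413,-232,-2),(416,-352,-6)):
  try:
    r,q,k=fit([(c,m)],(96,48,48),[a[0],a[1],24,a[2]],[0,1,3]);print(r,q,proj(c,[a[0],a[1],24]))
  except Exception as e:print(e)
to(413,-232.5,200,177.7)
W=np.array([614,-51.5]);g=np.radians(6.2);ax=np.array([np.cos(g),np.sin(g)]);ay=np.array([-np.sin(g),np.cos(g)])
for n in('scene','top','wrist'):
  cc,_=shot(n,n+'20')
  for l,z in(('h1_c',84),('s1_c',132),('s1_c',24)):
    for d in eyes.pinpoint(l,n):
      P=plane(cc,d['xy'],z)[:2];print(n,l,z,np.round(d['xy']),round(d['conf'],2),P.round(),'wall',((P-W)@ax).round(1),((P-W)@ay).round(1))
E
```

```text
[ 412.691 -232.803   24.      -3.574] 0.9546678635547576 [[125.146 -23.605]]
[ 412.469 -355.157   24.      -5.696] 0.9927503398278206 [[15.561 -8.1  ]]
t 48.48 pos [614.376 -50.097 251.562] yaw 177.67 tilt 0.01 turn az -0.006 then shift [ 6.463 -6.345  1.719] grip 67.5
scene h1_c 84 [363. 211.] 0.82 [592.  78.] wall -8.2 131.0
scene s1_c 132 [250. 164.] 0.95 [ 427. -257.] wall -208.4 -183.9
scene s1_c 132 [337. 217.] 0.84 [662.  -5.] wall 52.8 41.5
scene s1_c 132 [299. 170.] 0.78 [ 458. -106.] wall -160.8 -36.9
scene s1_c 24 [250. 164.] 0.95 [ 288. -278.] wall -349.0 -189.6
scene s1_c 24 [337. 217.] 0.84 [553.   7.] wall -53.9 65.0
scene s1_c 24 [299. 170.] 0.78 [ 323. -107.] wall -295.2 -23.5
top h1_c 84 [297. 175.] 0.66 [609.  70.] wall 7.8 121.3
top s1_c 132 [346. 257.] 0.85 [ 318. -108.] wall -300.5 -23.7
top s1_c 132 [391. 270.] 0.77 [ 275. -263.] wall -360.1 -173.4
top s1_c 132 [182. 209.] 0.64 [481. 473.] wall -75.6 535.9
top s1_c 132 [419. 174.] 0.58 [ 608. -362.] wall -39.2 -308.3
top s1_c 132 [322. 177.] 0.46 [597. -20.] wall -13.4 33.2
top s1_c 24 [346. 257.] 0.85 [ 312. -111.] wall -306.3 -27.1
top s1_c 24 [391. 270.] 0.77 [ 266. -277.] wall -369.9 -187.0
top s1_c 24 [182. 209.] 0.64 [487. 509.] wall -65.9 571.0
top s1_c 24 [419. 174.] 0.58 [ 623. -384.] wall -27.0 -331.1
top s1_c 24 [322. 177.] 0.46 [611. -18.] wall 0.6 33.8
wrist h1_c 84 [452. 167.] 0.95 [603.  76.] wall 2.9 127.9
```

>>> arm_command(
  commands="0.81 -0.79 0.21 0 0 0 70;0.81 -0.79 0.21 0 0 0 70;0.81 -0.79 0.21 0 0 0 70;0.81 -0.79 0.21 0 0 0 70;0.81 -0.79 0.21 0 0 0 70",
)

```text
time: 49.5
ee_pos: [487.1, -164.4, 220.0]
tool_rot: [0.06, 3.141, -0.0]
wrist_force: [-0.6, -0.5, 0.2]
grip_width: 67.6
finger_force: 0.0
```

>>> arm_command(
  commands="0.81 -0.79 0.21 0 0 0 70;0.81 -0.79 0.21 0 0 0 70;0.81 -0.79 0.21 0 0 0 70;0 0 0 0 0 0 70;0 0 0 0 0 0 70",
)

```text
time: 49.92
ee_pos: [411.7, -233.0, 201.3]
tool_rot: [-0.067, -3.141, -0.0]
wrist_force: [-0.6, -0.1, -0.0]
grip_width: 67.3
finger_force: 0.0
```

```bash
python3 - <<'E'
from h import *
c,im=shot('wrist','w21');m=tmask(im)
for a in((413,-232,-2),(416,-352,-6)):
    r,q,k=fit([(c,m)],(96,48,48),[a[0],a[1],24,a[2]],[0,1,3]);r[3]=(r[3]+90)%180-90;print(r,q)
    to(r[0],r[1],33.5,r[3]+180)
E
```

```text
[ 414.608 -232.743   24.      -2.896] 0.9437935133299372
t 49.97 pos [ 412.719 -232.381  201.582] yaw 177.65 tilt 0.04 turn az 0.091 then shift [-0.064 -0.009  5.603] grip 67.3
[ 415.094 -353.576   24.      -7.117] 0.934154022330375
t 49.97 pos [ 412.719 -232.381  201.582] yaw 177.65 tilt 0.04 turn az 0.794 then shift [-0.579 -3.999  5.603] grip 67.3
```

>>> arm_command(
  commands="-0.04 0 0.95 0 0 0.08 70;0 0 1 0 0 0 70;0 0 1 0 0 0 70;0 0 1 0 0 0 70;0 0 0.85 0 0 0 70",
)

```text
time: 50.38
ee_pos: [415.1, -230.8, 56.0]
tool_rot: [0.071, 3.14, 0.0]
wrist_force: [0.5, -0.8, 0.4]
grip_width: 67.8
finger_force: 0.0
```

>>> arm_command(
  commands="0 0 0.55 0 0 0 70;0 0 0.25 0 0 0 255;0 0 0 0 0 0 255;0 0 0 0 0 0 255;0 0 0 0 0 0 255",
)

```text
time: 50.8
ee_pos: [415.1, -232.5, 34.4]
tool_rot: [0.073, 3.139, -0.002]
wrist_force: [-0.0, 0.2, -4.3]
grip_width: 48.1
finger_force: 29.9
```

>>> arm_command(
  commands="0 0 0 0 0 0 255;0 0 -0.6 0 0 0 255;0 0 -1 0 0 0 255;0 0 -1 0 0 0 255;0 0 -1 0 0 0 255",
)

```text
time: 51.22
ee_pos: [413.5, -231.6, 142.9]
tool_rot: [-0.074, -3.14, -0.001]
wrist_force: [-0.0, -0.6, -4.6]
grip_width: 47.6
finger_force: 29.9
```

>>> arm_command(
  commands="0 0 -1 0 0 0.9 255;0 0 -0.8 0 0 1 255;0 0 0 0 0 1 255;0 0 0 0 0 1 255;0 0 0 0 0 1 255",
)

```text
time: 51.63
ee_pos: [413.8, -231.9, 196.6]
tool_rot: [0.876, 3.015, -0.001]
wrist_force: [-0.5, 0.7, -3.9]
grip_width: 47.9
finger_force: 29.9
```

>>> arm_command(
  commands="0 0 0 0 0 1 255;0 0 0 0 0 1 255;0 0 0 0 0 1 255;0 0 0 0 0 1 255;0 0 0 0 0 1 255",
)

```text
time: 52.05
ee_pos: [413.6, -231.7, 195.7]
tool_rot: [1.628, 2.687, 0.0]
wrist_force: [-0.9, -0.1, -3.8]
grip_width: 48.0
finger_force: 29.9
```

>>> arm_command(
  commands="0 0 0 0 0 1 255;0 0 0 0 0 1 255;0 0 0 0 0 1 255;0 0 0 0 0 0.55 255;0 0 0 0 0 0 255",
)

```text
time: 52.47
ee_pos: [413.6, -231.7, 195.7]
tool_rot: [2.092, 2.343, 0.0]
wrist_force: [0.6, 0.1, -4.4]
grip_width: 48.1
finger_force: 29.9
```

```bash
python3 - <<'E'
from h import *
to(625,-152.9,195,96.2)
E
```

```text
t 52.47 pos [ 413.636 -231.734  195.716] yaw 96.47 tilt 0.01 turn az 0.045 then shift [1.852 7.288 0.024] grip 48.1
```

>>> arm_command(
  commands="0.23 0.91 0 0 0 0.05 255;0.23 0.91 0 0 0 0 255;0.23 0.91 0 0 0 0 255;0.23 0.91 0 0 0 0 255;0.23 0.91 0 0 0 0 255",
)

```text
time: 52.88
ee_pos: [546.7, -181.9, 195.6]
tool_rot: [-2.094, -2.342, -0.0]
wrist_force: [0.2, -0.4, -4.0]
grip_width: 48.2
finger_force: 29.9
```

>>> arm_command(
  commands="0.23 0.91 0 0 0 0 255;0.23 0.91 0 0 0 0 255;0.23 0.91 0 0 0 0 255;0 0 0.4 0 0 0 255;0 0 0.6 0 0 0 255",
)

```text
time: 53.3
ee_pos: [627.4, -152.5, 166.8]
tool_rot: [2.088, 2.342, 0.003]
wrist_force: [0.0, -0.5, -4.7]
grip_width: 48.2
finger_force: 29.9
```

```bash
python3 - <<'E'
from h import *
to(625,-152.9,145,96.2);print(bot.get_state()['finger_force'])
c,im=shot('wrist','w22')
W=np.array([614,-51.5]);g=np.radians(6.2);ax=np.array([np.cos(g),np.sin(g)]);ay=np.array([-np.sin(g),np.cos(g)])
for n in('scene','wrist','top'):
  cc,_=shot(n,n+'22')
  for d in eyes.pinpoint('h1_c',n):
      P=plane(cc,d['xy'],84)[:2];print(n,np.round(d['xy']),round(d['conf'],2),'wall',((P-W)@ax).round(1),((P-W)@ay).round(1))
E
```

```text
t 53.3 pos [ 627.443 -152.509  166.751] yaw 96.55 tilt 0.26 turn az 0.058 then shift [-0.004 -0.082  0.725] grip 48.2
29.88275796175003
scene [362. 211.] 0.89 wall -10.4 130.3
top [297. 177.] 0.77 wall 0.8 124.2
```

```bash
python3 - <<'E'
from h import *
W=np.array([614,-51.5]);g=np.radians(6.2);ax=np.array([np.cos(g),np.sin(g)]);ay=np.array([-np.sin(g),np.cos(g)])
for n in('scene','top'):
  c=cam(n);im=cv2.imread(f'pics/{n}22.png')[:,:,::-1].copy();h=cv2.cvtColor(im,cv2.COLOR_RGB2HSV)
  for z in(84,) if n=='scene' else (108,):
    ys=np.arange(-170,171,5)
    o=24 if n=='scene' else 0
    P=np.array([[*(W+o*ax+y*ay),z] for y in ys]);q=proj(c,P).round().astype(int)
    print(n,z,[(int(y),int(h[b,a,0]),int(h[b,a,1]),int(h[b,a,2])) for y,(a,b) in zip(ys,q) if abs(y)>85])
E
```

```text
scene 84 [(-170, 19, 107, 222), (-165, 17, 90, 208), (-160, 17, 89, 207), (-155, 16, 76, 194), (-150, 11, 100, 140), (-145, 9, 150, 119), (-140, 9, 150, 121), (-135, 10, 155, 117), (-130, 9, 150, 117), (-125, 9, 152, 119), (-120, 9, 149, 118), (-115, 9, 147, 118), (-110, 9, 150, 119), (-105, 10, 157, 167), (-100, 9, 153, 188), (-95, 9, 152, 119), (-90, 9, 148, 121), (90, 9, 155, 120), (95, 9, 152, 119), (100, 8, 148, 122), (105, 10, 158, 105), (110, 9, 152, 121), (115, 9, 153, 118), (120, 10, 150, 119), (125, 9, 146, 119), (130, 9, 152, 116), (135, 8, 148, 117), (140, 9, 153, 117), (145, 9, 150, 119), (150, 15, 120, 180), (155, 18, 109, 216), (160, 18, 110, 214), (165, 18, 108, 215), (170, 17, 107, 214)]
top 108 [(-170, 102, 64, 52), (-165, 103, 67, 46), (-160, 83, 16, 63), (-155, 24, 24, 108), (-150, 24, 17, 75), (-145, 101, 60, 60), (-140, 103, 69, 52), (-135, 99, 53, 34), (-130, 103, 51, 35), (-125, 103, 51, 35), (-120, 105, 55, 37), (-115, 100, 62, 37), (-110, 105, 62, 49), (-105, 102, 69, 63), (-100, 102, 66, 58), (-95, 103, 48, 37), (-90, 22, 34, 136), (90, 10, 173, 122), (95, 10, 174, 123), (100, 9, 172, 123), (105, 10, 172, 120), (110, 10, 171, 121), (115, 10, 175, 124), (120, 10, 173, 125), (125, 10, 172, 126), (130, 10, 173, 125), (135, 10, 175, 124), (140, 10, 173, 124), (145, 10, 174, 123), (150, 10, 173, 124), (155, 170, 18, 86), (160, 120, 15, 85), (165, 18, 113, 120), (170, 17, 123, 124)]
```

>>> arm_command(
  commands="0 -0.04 0.35 0 0 0.04 255;0 0 0.2 0 0 0 255;0 0 0 0 0 0 255;0 0 0.06 0 0 0 255;0 0 0 0 0 0 255",
)

```text
time: 54.07
ee_pos: [623.5, -153.2, 146.6]
tool_rot: [-2.101, -2.335, 0.0]
wrist_force: [0.5, -0.3, -4.6]
grip_width: 47.8
finger_force: 29.9
```

>>> arm_command(
  commands="0 0 0.05 0 0 0 255;0 0 0 0 0 0 255",
)

```text
time: 54.23
ee_pos: [623.8, -153.2, 145.4]
tool_rot: [2.101, 2.336, 0.0]
wrist_force: [-1.0, 0.6, -4.1]
grip_width: 48.1
finger_force: 29.9
```

>>> arm_command(
  commands="0 0 0.05 0 0 0 255;0 0 0 0 0 0 255",
)

```text
time: 54.4
ee_pos: [623.7, -153.2, 143.9]
tool_rot: [-2.101, -2.336, 0.0]
wrist_force: [-0.5, 1.4, -5.4]
grip_width: 47.9
finger_force: 29.9
```

>>> arm_command(
  commands="0 0.03 0.04 0 0 0 255;0 0 0 0 0 0 255",
)

```text
time: 54.57
ee_pos: [624.7, -153.1, 142.7]
tool_rot: [-2.101, -2.336, -0.0]
wrist_force: [-0.5, -0.4, -3.8]
grip_width: 47.9
finger_force: 29.9
```

>>> arm_command(
  commands="0 0 0.04 0 0 0 255;0 0 0 0 0 0 255",
)

```text
time: 54.73
ee_pos: [624.8, -153.1, 142.2]
tool_rot: [2.1, 2.335, 0.0]
wrist_force: [-1.6, 0.7, -0.5]
grip_width: 47.8
finger_force: 29.9
```

>>> arm_command(
  commands="0 0 0.02 0 0 0 255;0 0 0 0 0 0 255",
)

```text
time: 54.9
ee_pos: [624.9, -153.2, 142.2]
tool_rot: [2.1, 2.335, 0.001]
wrist_force: [-3.2, 1.1, 4.3]
grip_width: 47.8
finger_force: 29.9
```

>>> arm_command(
  commands="0 0 -0.03 0 0 0 60;0 0 0 0 0 0 60;0 0 0 0 0 0 60;0 0 0 0 0 0 60;0 0 -0.8 0 0 0 60",
)

```text
time: 55.32
ee_pos: [622.0, -152.1, 161.1]
tool_rot: [-2.095, -2.329, 0.005]
wrist_force: [-0.3, 1.1, -0.2]
grip_width: 70.7
finger_force: 0.0
```

>>> arm_command(
  commands="0 0 -1 0 0 0 70;0 0 -1 0 0 0 70;0 0 -0.5 0 0 -0.8 70;0 0 0 0 0 -1 70;0 0 0 0 0 -1 70",
)

```text
time: 55.73
ee_pos: [625.5, -153.5, 242.8]
tool_rot: [1.729, 2.619, 0.001]
wrist_force: [-0.6, 0.7, -0.3]
grip_width: 67.7
finger_force: 0.0
```

>>> arm_command(
  commands="0 0 0 0 0 -1 70;0 0 0 0 0 -1 70;0 0 0 0 0 -1 70;0 0 0 0 0 -1 70;0 0 0 0 0 -1 70",
)

```text
time: 56.15
ee_pos: [624.7, -153.2, 240.7]
tool_rot: [-0.993, -2.98, 0.0]
wrist_force: [0.1, -0.5, -0.2]
grip_width: 67.5
finger_force: 0.0
```

>>> arm_command(
  commands="0 0 0 0 0 -1 70;0 0 0 0 0 -1 70;0 0 0 0 0 -1 70;0 0 0 0 0 -1 70;0 0 0 0 0 -1 70",
)

```text
time: 56.57
ee_pos: [624.7, -153.2, 240.7]
tool_rot: [-0.188, -3.136, -0.0]
wrist_force: [0.4, 0.8, 0.8]
grip_width: 67.3
finger_force: 0.0
```

```bash
python3 - <<'E'
from h import *
to(415,-353.6,200,172.9)
E
```

```text
t 56.57 pos [ 624.675 -153.196  240.668] yaw 173.15 tilt 0.01 turn az 0.042 then shift [ 6.11  -7.493  1.356] grip 67.3
```

>>> arm_command(
  commands="0.68 -0.83 0.15 0 0 0.04 70;0.68 -0.83 0.15 0 0 0 70;0.68 -0.83 0.15 0 0 0 70;0.68 -0.83 0.15 0 0 0 70;0.68 -0.83 0.15 0 0 0 70",
)

```text
time: 56.98
ee_pos: [506.5, -264.3, 218.1]
tool_rot: [0.202, 3.135, -0.0]
wrist_force: [0.4, -0.9, 0.3]
grip_width: 67.4
finger_force: 0.0
```

>>> arm_command(
  commands="0.68 -0.83 0.15 0 0 0 70;0.68 -0.83 0.15 0 0 0 70;0.68 -0.83 0.15 0 0 0 70;0.68 -0.83 0.15 0 0 0 70;0 0 0 0 0 0 70",
)

```text
time: 57.4
ee_pos: [410.0, -355.3, 199.5]
tool_rot: [-0.209, -3.132, 0.001]
wrist_force: [1.1, 0.1, -0.5]
grip_width: 67.6
finger_force: 0.0
```

```bash
python3 - <<'E'
from h import *
r=near(415,-353.6,-7,tag='w23');to(r[0],r[1],33.5,r[3]+180)
E
```

```text
wrist fit [ 415.574 -353.668   24.      -5.532] iou 0.941
t 57.45 pos [ 411.806 -353.677  199.873] yaw 172.36 tilt 0.06 turn az -0.351 then shift [-0.125  0.012  5.546] grip 67.7
```

>>> arm_command(
  commands="-0.07 0 0.95 0 0 -0.22 70;0 0 1 0 0 0 70;0 0 1 0 0 0 70;0 0 1 0 0 0 70;0 0 0.8 0 0 0 70",
)

```text
time: 57.87
ee_pos: [416.4, -350.8, 56.1]
tool_rot: [-0.165, -3.137, -0.002]
wrist_force: [0.3, 0.6, -0.0]
grip_width: 67.1
finger_force: 0.0
```

>>> arm_command(
  commands="0 0 0.55 0 0 0 70;0 0 0.25 0 0 0 255;0 0 0 0 0 0 255;0 0 0 0 0 0 255;0 0 0 0 0 0 255",
)

```text
time: 58.28
ee_pos: [416.9, -352.7, 35.1]
tool_rot: [0.165, 3.136, -0.003]
wrist_force: [0.0, -0.2, -3.3]
grip_width: 47.8
finger_force: 29.9
```

>>> arm_command(
  commands="0 0 0 0 0 0 255;0 0 -0.6 0 0 0 255;0 0 -1 0 0 0 255;0 0 -1 0 0 0 255;0 0 -1 0 0 0 255",
)

```text
time: 58.7
ee_pos: [415.7, -351.8, 143.6]
tool_rot: [-0.166, -3.137, -0.0]
wrist_force: [1.0, 0.2, -3.8]
grip_width: 47.6
finger_force: 29.9
```

>>> arm_command(
  commands="0 0 -1 0 0 0.9 255;0 0 -1 0 0 1 255;0 0 -0.6 0 0 1 255;0 0 0 0 0 1 255;0 0 0 0 0 1 255",
)

```text
time: 59.12
ee_pos: [416.4, -352.7, 222.7]
tool_rot: [0.963, 2.986, -0.004]
wrist_force: [0.5, 1.2, -4.1]
grip_width: 47.6
finger_force: 29.9
```

>>> arm_command(
  commands="0 0 0 0 0 1 255;0 0 0 0 0 1 255;0 0 0 0 0 1 255;0 0 0 0 0 1 255;0 0 0 0 0 1 255",
)

```text
time: 59.53
ee_pos: [415.8, -351.9, 220.6]
tool_rot: [1.705, 2.638, -0.0]
wrist_force: [0.3, -1.1, -3.2]
grip_width: 47.7
finger_force: 29.9
```

>>> arm_command(
  commands="0 0 0 0 0 1 255;0 0 0 0 0 1 255;0 0 0 0 0 1 255;0 0 0 0 0 0 255",
)

```text
time: 59.87
ee_pos: [415.8, -351.9, 220.5]
tool_rot: [2.095, 2.34, 0.0]
wrist_force: [-0.1, -0.8, -2.9]
grip_width: 47.8
finger_force: 29.9
```

```bash
python3 - <<'E'
from h import *
to(602.9,50.4,220,96.2)
E
```

```text
t 59.87 pos [ 415.788 -351.897  220.508] yaw 96.32 tilt 0.03 turn az 0.02 then shift [12.658  7.649  0.017] grip 47.8
```

>>> arm_command(
  commands="0.844 0.51 0 0 0 0.02 255;0.844 0.51 0 0 0 0 255;0.844 0.51 0 0 0 0 255;0.844 0.51 0 0 0 0 255;0.844 0.51 0 0 0 0 255",
)

```text
time: 60.28
ee_pos: [478.0, -216.4, 220.4]
tool_rot: [2.089, 2.345, 0.0]
wrist_force: [-0.2, -0.0, -4.0]
grip_width: 48.1
finger_force: 29.9
```

>>> arm_command(
  commands="0.844 0.51 0 0 0 0 255;0.844 0.51 0 0 0 0 255;0.844 0.51 0 0 0 0 255;0.844 0.51 0 0 0 0 255;0.844 0.51 0 0 0 0 255",
)

```text
time: 60.7
ee_pos: [539.8, -81.9, 220.5]
tool_rot: [2.089, 2.346, 0.0]
wrist_force: [0.6, -0.8, -2.9]
grip_width: 47.6
finger_force: 29.9
```

>>> arm_command(
  commands="0.844 0.51 0 0 0 0 255;0.844 0.51 0 0 0 0 255;0.844 0.51 0 0 0 0 255;0.844 0.51 0 0 0 0 255;0.844 0.51 0 0 0 0 255",
)

```text
time: 61.12
ee_pos: [601.7, 52.5, 220.3]
tool_rot: [2.089, 2.346, 0.0]
wrist_force: [0.6, -0.2, -3.1]
grip_width: 47.9
finger_force: 29.9
```

>>> arm_command(
  commands="0 0 0 0 0 0 255;0 0 0 0 0 0 255;0 0 0 0 0 0 255",
)

```text
time: 61.37
ee_pos: [601.1, 50.9, 219.9]
tool_rot: [-2.09, -2.345, 0.001]
wrist_force: [-1.1, -0.3, -3.4]
grip_width: 47.8
finger_force: 29.9
```

```bash
python3 - <<'E'
from h import *
to(602.9,50.4,145,96.2);print(bot.get_state()['finger_force'])
E
```

```text
t 61.37 pos [601.057  50.858 219.914] yaw 96.57 tilt 0.04 turn az 0.061 then shift [-0.022  0.059  2.497] grip 47.8
29.933244287967682
```

>>> arm_command(
  commands="-0.01 0.03 0.7 0 0 0.05 255;0 0 0.9 0 0 0 255;0 0 0.6 0 0 0 255;0 0 0.2 0 0 0 255;0 0 0 0 0 0 255",
)

```text
time: 61.78
ee_pos: [600.9, 49.6, 146.3]
tool_rot: [-2.099, -2.334, 0.004]
wrist_force: [0.4, -0.3, -3.7]
grip_width: 47.9
finger_force: 29.9
```

>>> arm_command(
  commands="0 0 0.05 0 0 0 255;0 0 0 0 0 0 255",
)

```text
time: 61.95
ee_pos: [603.3, 50.1, 147.8]
tool_rot: [2.099, 2.335, 0.002]
wrist_force: [0.2, -0.2, -3.4]
grip_width: 47.5
finger_force: 29.9
```

>>> arm_command(
  commands="0 0 0.05 0 0 0 255;0 0 0 0 0 0 255",
)

```text
time: 62.12
ee_pos: [603.0, 50.6, 146.0]
tool_rot: [2.099, 2.336, 0.002]
wrist_force: [0.2, 0.5, -3.5]
grip_width: 47.5
finger_force: 29.9
```

>>> arm_command(
  commands="0 0 0.04 0 0 0 255;0 0 0 0 0 0 255",
)

```text
time: 62.28
ee_pos: [602.5, 50.8, 144.0]
tool_rot: [2.099, 2.337, 0.0]
wrist_force: [0.4, 0.4, -3.7]
grip_width: 47.8
finger_force: 29.9
```

>>> arm_command(
  commands="0 0 0.03 0 0 0 255;0 0 0 0 0 0 255",
)

```text
time: 62.45
ee_pos: [602.5, 50.8, 142.9]
tool_rot: [2.099, 2.337, 0.0]
wrist_force: [0.2, -0.1, -2.5]
grip_width: 48.1
finger_force: 29.9
```

>>> arm_command(
  commands="0 0 0.03 0 0 0 255;0 0 0 0 0 0 255",
)

```text
time: 62.62
ee_pos: [602.5, 50.9, 142.9]
tool_rot: [2.099, 2.337, 0.001]
wrist_force: [-2.8, 0.1, 4.0]
grip_width: 48.1
finger_force: 29.9
```

>>> arm_command(
  commands="0 0 0.02 0 0 0 255;0 0 0 0 0 0 255",
)

```text
time: 62.78
ee_pos: [602.6, 50.9, 142.8]
tool_rot: [2.099, 2.336, 0.001]
wrist_force: [-4.5, 0.1, 7.2]
grip_width: 47.5
finger_force: 29.9
```

Contact. Release, rise, back off and check numerically.

>>> arm_command(
  commands="0 0 -0.03 0 0 0 60;0 0 0 0 0 0 60;0 0 0 0 0 0 60;0 0 0 0 0 0 60;0 0 -0.8 0 0 0 60",
)

```text
time: 63.2
ee_pos: [599.5, 50.9, 161.7]
tool_rot: [-2.095, -2.331, 0.008]
wrist_force: [-0.1, 0.3, 1.0]
grip_width: 70.3
finger_force: 0.0
```

>>> arm_command(
  commands="0 0 -1 0 0 0 60;0 0 -1 0 0 0 60;0 0 -1 0 0 0 60;0 -0.5 -1 0 0 0 60;0 -0.9 0 0 0 0 60",
)

```text
time: 63.62
ee_pos: [564.7, 45.8, 292.2]
tool_rot: [2.093, 2.33, 0.011]
wrist_force: [-0.1, -0.1, 0.6]
grip_width: 71.2
finger_force: 0.0
```

>>> arm_command(
  commands="0 -1 0 0 0 0 60;0 -1 0 0 0 0 60;0 -1 0 0 0 0 60;0 -1 0 0 0 0 60;0 -1 0 0 0 0 60",
)

```text
time: 64.03
ee_pos: [410.1, 30.3, 286.0]
tool_rot: [2.1, 2.337, -0.0]
wrist_force: [0.5, 0.0, 0.0]
grip_width: 71.2
finger_force: 0.0
```

>>> arm_command(
  commands="0 -1 0 0 0 0 60;0 -0.6 0 0 0 0 60;0 0 0 0 0 0 60;0 0 0 0 0 0 60;0 0 0 0 0 0 60",
)

```text
time: 64.45
ee_pos: [364.8, 25.0, 286.5]
tool_rot: [2.099, 2.336, 0.001]
wrist_force: [-0.5, 0.1, -1.0]
grip_width: 71.3
finger_force: 0.0
```

```bash
python3 - <<'E'
from h import *
W=np.array([614,-51.5]);g=np.radians(6.2);ax=np.array([np.cos(g),np.sin(g)]);ay=np.array([-np.sin(g),np.cos(g)])
print(bot.get_state()['ee_pos'],bot.get_state()['time'])
c,t=shot('top','t30');cs,s=shot('scene','s30')
H=cv2.cvtColor(s,cv2.COLOR_RGB2HSV);HT=cv2.cvtColor(t,cv2.COLOR_RGB2HSV)
ys=np.arange(-165,166,3)
def line(cc,h,o,z):
  q=proj(cc,np.array([[*(W+o*ax+y*ay),z] for y in ys]))
  v=h[...,2].astype(np.float32);b=cv2.remap(v,q[:,0].astype(np.float32),q[:,1].astype(np.float32),1).ravel()
  k=cv2.remap(h[...,0].astype(np.float32),q[:,0].astype(np.float32),q[:,1].astype(np.float32),0).ravel()
  print(o,z,' '.join(f'{y}:{int(x)}{"" if w<13 else "*"}' for y,x,w in zip(ys,b,k)))
line(cs,H,24,84);line(cs,H,24,132);line(c,HT,0,156)
# top course in top view: fit strip 306x48 at z=156
m=tmask(t)
r,q,k=fit([(c,m)],(300,48,48),[614,-51.5,132,96.2],[0,1,3]);print('strip',r,q)
eyes.capture('wrist')
for l in('lid_far','lid_lug'):
  for n,cc in(('top',c),('scene',cs)):
    print(l,n,[(np.round(d['xy']),plane(cc,d['xy'],5).round()) for d in eyes.pinpoint(l,n)])
E
```

```text
[364.788  25.025 286.526] 64.45
24 84 -165:196* -162:198* -159:196* -156:192* -153:185* -150:144 -147:116 -144:116 -141:114 -138:114 -135:113 -132:113 -129:114 -126:114 -123:114 -120:114 -117:114 -114:114 -111:115 -108:121 -105:164 -102:196 -99:163 -96:110 -93:114 -90:115 -87:115 -84:114 -81:115 -78:115 -75:114 -72:115 -69:115 -66:114 -63:112 -60:113 -57:113 -54:112 -51:112 -48:113 -45:114 -42:112 -39:112 -36:111 -33:113 -30:115 -27:114 -24:114 -21:114 -18:114 -15:115 -12:115 -9:115 -6:121 -3:145 0:152 3:120 6:110 9:115 12:116 15:117 18:116 21:116 24:115 27:115 30:116 33:116 36:116 39:114 42:115 45:115 48:115 51:114 54:114 57:115 60:115 63:115 66:116 69:115 72:115 75:115 78:114 81:114 84:115 87:115 90:117 93:118 96:116 99:117 102:113 105:104 108:111 111:116 114:116 117:116 120:113 123:113 126:114 129:113 132:113 135:114 138:115 141:115 144:115 147:121 150:155* 153:196* 156:209* 159:208* 162:209* 165:207*
24 132 -165:219* -162:219* -159:220* -156:220* -153:215* -150:165* -147:117 -144:115 -141:113 -138:113 -135:115 -132:114 -129:114 -126:114 -123:114 -120:113 -117:114 -114:114 -111:11
[... 1196 characters left out ...]
2:115 15:117 18:119 21:120 24:119 27:117 30:116 33:117 36:117 39:117 42:117 45:120 48:126 51:118 54:116 57:97 60:99 63:115 66:117 69:117 72:117 75:117 78:116 81:117 84:119 87:119 90:118 93:118 96:116 99:115 102:115 105:116 108:116 111:116 114:116 117:116 120:117 123:117 126:117 129:117 132:117 135:118 138:117 141:116 144:116 147:117 150:117 153:111 156:84* 159:100* 162:108* 165:109*
strip [610.712 -48.499 132.     96.211] 0.9592391304347826
lid_far top [(array([242., 208.]), array([492., 285.,   5.]))]
lid_far scene [(array([422., 208.]), array([499., 285.,   5.]))]
lid_lug top [(array([236., 252.]), array([327., 306.,   5.]))]
lid_lug scene [(array([423., 170.]), array([304., 330.,   5.]))]
```

```bash
python3 -c "
from plant import order
print(order.hand_in())"
```

```text
the job is handed in; nothing more can be done
None
```

The job is handed in: the lid lies flat on the bench, the second course is complete with both half setts flush at the ends, and the three remaining setts form the third course. The final camera check showed the joints and ends where they should be, but the hand-in returned no verdict.

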